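# Load the module charger and set its two scale collars

### The job

Put every cell module that lies on the table into a bay of the charging station, one per bay, and press each down until its body is flush with the station's rims. Then turn the back collar (timer) to 6 and the front collar (current) to 3, each resting in its click and let go. Last, push the start lever fully over, away from the robot; leave the pot, meter and flask where they are.

Things in the scene. Friction and masses are not known exactly. Their poses are not given: they have to be found in the camera images.
- station: charging station, fixed: grey metal box 198 x 303 x 46 mm (x, y, z), spanning local x -99..99, y -181..122 mm. Origin at table height; x to its back, away from the robot, y to its left; turned by up to 15 degrees. Left part (+y): four open bays, 2 x 2. Right part: flat deck 46 mm high with the collars at local (50, -69) and (-50, -69) mm, and the lever's housing (70 x 50 x 25 mm) at (0, -149) mm.
- bay0 (a point): centre of the front left bay at rim height (46 mm). Bay 84 x 54 mm (station's x, y; 2 mm clearance round a module), rims rounded 5 mm. Its contact floor is 24 mm below the rim, so a module laid in stands 12 mm proud; under about 8 N the floor slides 12 mm down to a stop and stays; the body's top is then level with the rims.
- bay1 (a point): centre of the front right bay at rim height (46 mm). Bay 84 x 54 mm (station's x, y; 2 mm clearance round a module), rims rounded 5 mm. Its contact floor is 24 mm below the rim, so a module laid in stands 12 mm proud; under about 8 N the floor slides 12 mm down to a stop and stays; the body's top is then level with the rims.
- bay2 (a point): centre of the back left bay at rim height (46 mm). Bay 84 x 54 mm (station's x, y; 2 mm clearance round a module), rims rounded 5 mm. Its contact floor is 24 mm below the rim, so a module laid in stands 12 mm proud; under about 8 N the floor slides 12 mm down to a stop and stays; the body's top is then level with the rims.
- bay3 (a point): centre of the back right bay at rim height (46 mm). Bay 84 x 54 mm (station's x, y; 2 mm clearance round a module), rims rounded 5 mm. Its contact floor is 24 mm below the rim, so a module laid in stands 12 mm proud; under about 8 N the floor slides 12 mm down to a stop and stays; the body's top is then level with the rims.
- module0: cell module: grey plastic block 80 x 50 x 36 mm (x, y, z) with a black grip bar on top, 16 mm thick along x, 40 mm long along y, 22 mm tall (so the bar spans z = 36 to 58 mm). Origin: centre of the underside. 0.15 to 0.31 kg. All modules are alike and fit any bay either way round. Absent (None from the start) in some runs.
- module1: cell module: grey plastic block 80 x 50 x 36 mm (x, y, z) with a black grip bar on top, 16 mm thick along x, 40 mm long along y, 22 mm tall (so the bar spans z = 36 to 58 mm). Origin: centre of the underside. 0.15 to 0.31 kg. All modules are alike and fit any bay either way round. Absent (None from the start) in some runs.
- module2: cell module: grey plastic block 80 x 50 x 36 mm (x, y, z) with a black grip bar on top, 16 mm thick along x, 40 mm long along y, 22 mm tall (so the bar spans z = 36 to 58 mm). Origin: centre of the underside. 0.15 to 0.31 kg. All modules are alike and fit any bay either way round. Absent (None from the start) in some runs.
- module3: cell module: grey plastic block 80 x 50 x 36 mm (x, y, z) with a black grip bar on top, 16 mm thick along x, 40 mm long along y, 22 mm tall (so the bar spans z = 36 to 58 mm). Origin: centre of the underside. 0.15 to 0.31 kg. All modules are alike and fit any bay either way round. Absent (None from the start) in some runs.
- timer (a joint): angle of the back scale collar (timer): black ribbed upright cylinder, 50 mm diameter, 62 to 102 mm above the table; rad, 0 at mark 0, growing clockwise seen from above, one mark per 0.5236 (30 degrees) to its stop at mark 8; mark 6 = 3.142. Starts between marks 0 and 2. A spring click holds it at each mark (about 0.1 N m to pass); let go between marks it snaps to the nearer one.
- current (a joint): angle of the front scale collar (current): black ribbed upright cylinder, 50 mm diameter, 62 to 102 mm above the table; rad, 0 at mark 0, growing clockwise seen from above, one mark per 0.5236 (30 degrees) to its stop at mark 8; mark 3 = 1.571. Starts between marks 5 and 8. A spring click holds it at each mark (about 0.1 N m to pass); let go between marks it snaps to the nearer one.
- timer_grip (a point): point on the axis of the back collar at a good height to grip it, 84 mm above the table (18 mm below its top)
- current_grip (a point): point on the axis of the front collar at a good height to grip it, 84 mm above the table (18 mm below its top)
- timer_pointer (a point): tip of the white pointer tab of the back collar, 31 mm from the axis. Marks are ticks on the aluminium ring beneath, each with as many white pips outside it as its number: mark 0 at the front left (120 degrees to the left of the station's x), mark 3 at 30 degrees left of it, 4 straight to the back, 6 at 60 degrees right of it, 8 at the front right.
- current_pointer (a point): tip of the white pointer tab of the front collar, 31 mm from the axis. Marks are ticks on the aluminium ring beneath, each with as many white pips outside it as its number: mark 0 at the front left (120 degrees to the left of the station's x), mark 3 at 30 degrees left of it, 4 straight to the back, 6 at 60 degrees right of it, 8 at the front right.
- start (a joint): angle of the start lever, rad: 0 leaning towards the robot (off), 1.0 leaning away at its stop (on); turns about the station's y axis, stays where it is left, about 1.5 N at the ball moves it. Pivot 68 mm above the table at local (0, -149) mm of the station; steel rod of 10 mm diameter, 55 mm from the pivot to the ball's centre.
- start_tip (a point): centre of the black ball (26 mm diameter) on the start lever's end; at rest off it is 116 mm above the table and 26 mm in front (-x of the station) of the pivot, on it is 26 mm behind it
- grease_pot: small pot with a blue lid, 68 mm diameter, 61 mm tall, origin at the underside; leave it alone
- meter: yellow multimeter lying flat, 128 x 70 x 38 mm, origin at the underside; leave it alone
- oil_flask: small glass flask with a ball stopper, 60 mm diameter, 106 mm tall, origin at the underside; leave it alone
There are look-alikes about, which are no part of the job. Leave any red look-alike of the module3 alone. Leave any green look-alike of the module0 alone.

How it is judged:
By the outcome, as a careful person would: the job done as asked, in the order asked, and still so for the second after the job is handed in, with the robot touching nothing.
Of module0, module1, module2, module3 only 3 to 4 are there at a start; the rules pass over those that are not, and their reading is None.
At some moment in a run one of module0, module1, module2, module3 may be knocked a few centimetres aside while the robot is not near it.
Once in a run the grip may slacken for a moment while it holds something.
It also fails if it takes over 208 s, if anything falls off the work surface, if the arm or the gripper's body presses on something with over 40 N, if the wrist force passes 120 N, or if a joint passes its speed limit or range.

### The arm

A 6-joint arm with a two-finger parallel gripper is mounted at the origin on a cart in front of the work surface, level with it; the furniture and walls round the work are solid. World frame = base frame: x ahead of the robot, y to its left, z up, the work surface at z = 0. Lengths are in m, angles in rad, forces in N, time in s.
With the tool pointing down it reaches from about 0.325 to 0.75 m from the base axis. Payload 7.6 kg.
Tool frame: the origin (TCP) lies where the fingers leave the gripper's body, on its centre line; the fingertips stand 73 mm ahead of it and the grasp point (between the pads) lies 54 mm ahead of it (robot.grasp_offset is the z of the grasp point in the tool frame, in m); z points along the fingers, y is the line along which they close (so a half turn about z gives the same grasp; the last joint's range is limited). The gripper opens to 85 mm and grips with 20 to 120 N. Pads are 22 mm wide; open, the fingers measure 114 mm over their backs; the gripper's body (76 mm by 85 mm) begins 54 mm behind the grasp point. The pads swing forward as they close: fully open they stand 13 mm farther back than shut.
Start: joints at [-1.25, 0.052, 1.401, -0, 1.689, -0.07], TCP at [0.2, -0.485, 0.304] pointing down, gripper open.
Joint ranges: [-2.9, 2.9], [-0.91, 2.17], [0.12, 2.37], [-1.06, 4.2], [0.26, 2.73], [-2.93, 2.93]. Speed limits (rad/s): [2.57, 2.57, 3.01, 3.14, 3.14, 3.14].

### API

Orientations are given as a unit quaternion [x, y, z, w].
In Python, from bench import robot gives the robot as it stands.
- The arm moves only by the tool jog_arm, never from a script. Its argument "motion" is a list of rows, each an object with "offset": the shift along the tool's x, y, z in mm, a list of three; "rotation": the turn, a rotation vector about the tool's x, y, z in rad, a list of three; "grip": the opening, from 0 (shut) to 1 (fully open). A call has 1 to 8 rows; each row shifts and turns the commanded pose from where the row before left it, along the tool's axes as they then stand; what a row does not reach is not made up. A row lasts 1/8 s, in which the tool goes at most 62.5 mm and 10.7 degrees, less where a joint would pass 70% of its speed; a pose out of reach is approached as far as the arm can. A call with a gripper value outside its range is refused whole. The fingers move at their own pace and stop on an object; "force" is the grip in N (left out, the last holds). Time passes only in rows, so rows that do not move let the fingers close. It gives the time, the measured TCP pose, the force, the opening and the grip force at its end, in the units of the state.
- robot.state(): the state, without advancing time (a new reading comes with each control period).
- robot.camera(name): name is "scene" or "top" or "wrist"; returns (picture, depth): 420x560x3 uint8, blue, green, red; 420x560 float32, m along the optical axis (not along the pixel's ray), 0 where there is no reading.
- robot.camera_model(name): a dict with "fx", "fy", "cx", "cy" (pixels), "pose" (4x4, takes a point from camera to world coordinates); the wrist camera has in their place "mount" (4x4, takes a point from camera to tool coordinates, whose origin is the TCP and whose axes are the flange's). Camera axes: x right, y down, z forward; pixel columns grow to the right and rows downward; lengths in m; the calibration is good to about 2 mm. The wrist camera is an equidistant fisheye: a pixel r from the principal point sees the ray r / f radians off the axis. A picture is of the moment at which its call begins: read the wrist's pose just before it. camera_model takes no time and is no camera call.
- robot.close_job(): hands the job in; it is judged then, once.
The state is a dict: "t": time; "qpos": joint angles; "joint_velocities": joint speeds; "joint_efforts": joint torques, N m; "eef_pos": TCP position; "eef_rot": TCP orientation; "ft_force": force on the tool from outside, world axes, zero at the start; "torque": the same for the moment, N m; "gripper_width": finger opening in m; "grip_force": force on a finger pad.
Only numpy, scipy, OpenCV 4.12 (cv2) and the standard library are available. Lean on these libraries where they do the work, as an engineer would, in place of code of your own. Each camera call takes 0.05 s, during which the arm holds its last target. There are 200 camera calls.

## Working session

There is one attempt and no reset: what is moved stays moved. The work goes in short steps, Python scripts to look and compute and a tool call to move; the robot and the scene stay as the last step left them, time stands still between calls to the robot, and variables do not carry over. Pictures are saved under pics/ and viewed, at most 14 in all, crops included, and the job is handed in when it is done.

Besides the shell and the picture viewer there is one more tool, called after ">>>" in YAML: its name, and indented under it one key for each argument. jog_arm: Moves the arm, as the interface text tells. Its arguments: {"type":"object","properties":{"motion":{"type":"array"},"force":{"type":"number"}},"required":["motion"]}

```bash
ls; mkdir -p pics
python3 - <<'E'
from bench import robot
import cv2,numpy as np
for n in("top","scene"):
    p,d=robot.camera(n);cv2.imwrite(f"pics/{n}0.png",p);np.save(f"{n}d.npy",d)
    m=robot.camera_model(n);print(n,m["fx"],m["cx"],m["cy"],np.round(m["pose"],3).tolist())
m=robot.camera_model("wrist");print({k:np.round(v,3).tolist() for k,v in m.items()})
s=robot.state();print(s["eef_pos"],s["eef_rot"],s["t"],robot.grasp_offset)
E
```

```text
pics
top 523.3708990712113 285.30857378395524 206.60513995111134 [[-0.023, -0.98, 0.195, 0.219], [-1.0, 0.023, -0.002, 0.021], [-0.002, -0.195, -0.981, 1.781], [0.0, 0.0, 0.0, 1.0]]
scene 522.3751014232915 279.89954396971115 208.74149803892647 [[-0.633, -0.585, 0.506, -0.233], [-0.774, 0.469, -0.426, 0.727], [0.012, -0.662, -0.75, 1.3], [0.0, 0.0, 0.0, 1.0]]
{'fx': 325.192, 'fy': 325.192, 'cx': 274.128, 'cy': 207.04, 'mount': [[-0.001, -0.955, -0.298, 0.076], [1.0, -0.001, 0.001, 0.002], [-0.001, -0.298, 0.955, -0.071], [0.0, 0.0, 0.0, 1.0]]}
[ 0.19996658 -0.4852534   0.30315098] [ 9.80967997e-01  1.94168276e-01 -9.93373230e-05 -6.78027456e-04] 0.1 0.0539
```

View pics/top0.png

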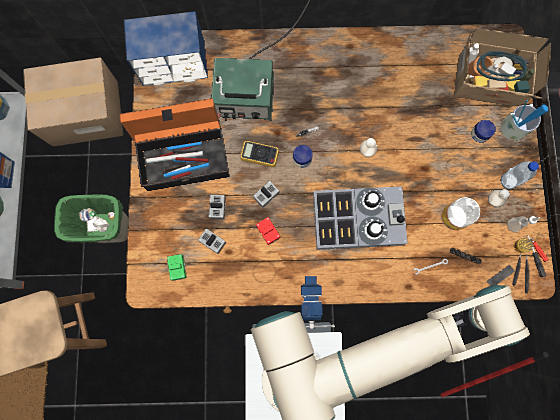

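View pics/scene0.png

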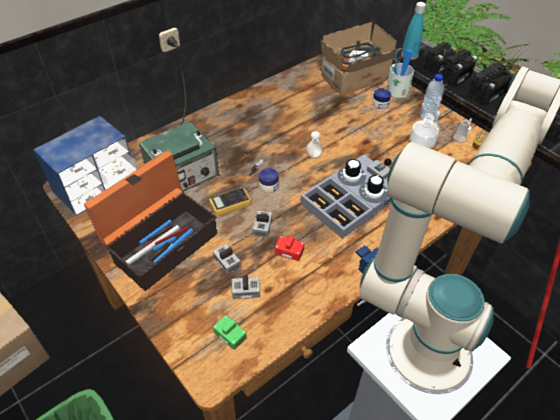

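Candidates for modules in the top view: grey at (217,206), (265,193), (211,240). They fit (grey block with a black bar); red (268,231) and green (177,267) are look-alikes. The station is around (360,218). I'll confirm in an enlarged crop.

```bash
cat > h.py <<'E'
import numpy as np, cv2
from scipy.spatial.transform import Rotation as R
from bench import robot
def rays(n,px,st=None):
    m=robot.camera_model(n); px=np.atleast_2d(np.array(px,float))
    u=(px[:,0]-m["cx"])/m["fx"]; v=(px[:,1]-m["cy"])/m["fy"]
    if n=="wrist":
        r=np.hypot(u,v); k=np.where(r>1e-9,np.sin(r)/np.maximum(r,1e-9),1)
        d=np.c_[u*k,v*k,np.cos(r)]
        T=np.eye(4); T[:3,:3]=R.from_quat(st["eef_rot"]).as_matrix(); T[:3,3]=st["eef_pos"]
        P=T@m["mount"]
    else:
        d=np.c_[u,v,np.ones(len(u))]; P=m["pose"]
    return P[:3,3],d@P[:3,:3].T
def plane(n,px,z,st=None):
    o,d=rays(n,px,st); return o+d*((z-o[2])/d[:,2])[:,None]
def proj(n,X,st=None):
    m=robot.camera_model(n); X=np.atleast_2d(X)
    P=m["pose"] if n!="wrist" else None
    if n=="wrist":
        T=np.eye(4); T[:3,:3]=R.from_quat(st["eef_rot"]).as_matrix(); T[:3,3]=st["eef_pos"]; P=T@m["mount"]
    c=(X-P[:3,3])@P[:3,:3]
    if n=="wrist":
        t=np.arctan2(np.hypot(c[:,0],c[:,1]),c[:,2]); a=np.arctan2(c[:,1],c[:,0])
        return np.c_[m["cx"]+m["fx"]*t*np.cos(a),m["cy"]+m["fy"]*t*np.sin(a)]
    return np.c_[m["cx"]+m["fx"]*c[:,0]/c[:,2],m["cy"]+m["fy"]*c[:,1]/c[:,2]]
def togo(X,yaw,st=None):
    """offset in tool axes (mm) taking the TCP to X, and turn about tool z to closing-line yaw (tool y; world rad)"""
    st=st or robot.state(); Q=R.from_quat(st["eef_rot"]); M=Q.as_matrix()
    off=Q.inv().apply(np.array(X)-st["eef_pos"])*1e3
    cur=np.arctan2(M[1,1],M[0,1]); dy=(yaw-cur+np.pi/2)%np.pi-np.pi/2
    return np.round(off,1), round(-dy,4), np.round(M[:,2],4)
E
python3 - <<'E'
import cv2,numpy as np
from h import *
p=cv2.imread("pics/top0.png");d=np.load("topd.npy")
c=p[170:270,160:420];cv2.imwrite("pics/crop1.png",cv2.resize(c,None,fx=3,fy=3,interpolation=cv2.INTER_CUBIC))
hsv=cv2.cvtColor(p,cv2.COLOR_BGR2HSV)
m=((hsv[...,1]<50)&(hsv[...,2]>80)).astype(np.uint8)*255
m[:165]=0;m[275:]=0;m[:,:150]=0;m[:,420:]=0
m=cv2.morphologyEx(m,cv2.MORPH_CLOSE,np.ones((7,7)))
for k in cv2.findContours(m,0,2)[0]:
    a=cv2.contourArea(k)
    if a<80: continue
    z=.046 if a>2000 else .036
    w=plane("top",k[:,0,:],z)[:,:2].astype(np.float32)
    r=cv2.minAreaRect(w*1000);print(a,cv2.boundingRect(k),np.round(r[0],1),np.round(r[1],1),round(r[2],1))
E
```

```text
312.5 (198, 228, 27, 26) [456.1 268.2] [80.3 49.1] 55.2
313.0 (208, 195, 17, 23) [573.7 252.3] [53.9 76.3] 88.7
5141.0 (313, 187, 95, 63) [ 522.5 -230.9] [201.8 304.3] 1.6
331.5 (253, 181, 26, 27) [612.2  82.7] [56.3 82.7] 41.7
401.0 (150, 165, 67, 20) [702.2 370. ] [ 59.4 231. ] 8.9
```

View pics/crop1.png

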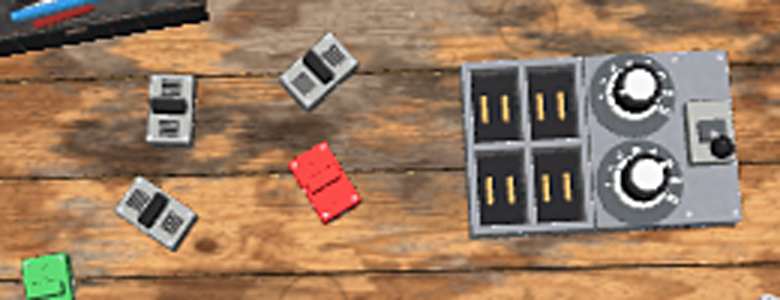

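Confirmed: the three grey blocks with black bars are the modules, at crop pixels (170,108), (318,68) and (156,212). Red and green are left alone. Next I'll look at the station closely with the wrist camera.

Run:
```python
from h import *
print(togo([.52,-.23,.36],np.deg2rad(1.6)))
```

```text
(array([ 393.1, -114.2,  -56.7]), np.float64(-1.2079), array([-5.0e-04,  1.3e-03, -1.0e+00]))
```

>>> jog_arm:
  motion:
    - {"offset": [49, -14, -7], "rotation": [0, 0, 0], "grip": 1}
    - {"offset": [49, -14, -7], "rotation": [0, 0, 0], "grip": 1}
    - {"offset": [49, -14, -7], "rotation": [0, 0, 0], "grip": 1}
    - {"offset": [49, -14, -7], "rotation": [0, 0, 0], "grip": 1}
    - {"offset": [49, -14, -7], "rotation": [0, 0, 0], "grip": 1}
    - {"offset": [49, -14, -7], "rotation": [0, 0, 0], "grip": 1}
    - {"offset": [49, -14, -7], "rotation": [0, 0, 0], "grip": 1}
    - {"offset": [50, -16, -8], "rotation": [0, 0, 0], "grip": 1}

```text
t: 1.1
eef_pos: [0.521, -0.2291, 0.3606]
eef_rot: [0.981, 0.194, -0.0, -0.0]
ft_force: [0.3, -1.3, 0.5]
gripper_width: 0.085
grip_force: 0.0
```

>>> jog_arm:
  motion:
    - {"offset": [0, 0, 0], "rotation": [0, 0, -0.173], "grip": 1}
    - {"offset": [0, 0, 0], "rotation": [0, 0, -0.173], "grip": 1}
    - {"offset": [0, 0, 0], "rotation": [0, 0, -0.173], "grip": 1}
    - {"offset": [0, 0, 0], "rotation": [0, 0, -0.173], "grip": 1}
    - {"offset": [0, 0, 0], "rotation": [0, 0, -0.173], "grip": 1}
    - {"offset": [0, 0, 0], "rotation": [0, 0, -0.173], "grip": 1}
    - {"offset": [0, 0, 0], "rotation": [0, 0, -0.17], "grip": 1}
    - {"offset": [0, 0, 0], "rotation": [0, 0, 0], "grip": 1}

```text
t: 2.1
eef_pos: [0.5199, -0.2303, 0.3604]
eef_rot: [0.698, 0.716, -0.0, -0.0]
ft_force: [-0.5, -0.7, -0.5]
gripper_width: 0.0851
grip_force: 0.0
```

Run:
```python
from h import *
s=robot.state();p,d=robot.camera("wrist");cv2.imwrite("pics/w1.png",p);np.save("w1d.npy",d)
import pickle;pickle.dump(s,open("w1.pkl","wb"))
print(s["t"],s["eef_pos"],togo([.52,-.23,.36],np.deg2rad(1.6)),s["qpos"],s["ft_force"])
```

```text
2.1 [ 0.51991917 -0.23028756  0.36041373] (array([0.3, 0.1, 0.5]), np.float64(-0.0034), array([-6.e-04,  2.e-04, -1.e+00])) [-4.81879295e-01  1.71732295e-01  1.16043562e+00 -4.75848618e-05
  1.81029224e+00 -5.08357450e-01] [-0.47995132 -0.74046493 -0.49826921]
```

View pics/w1.png

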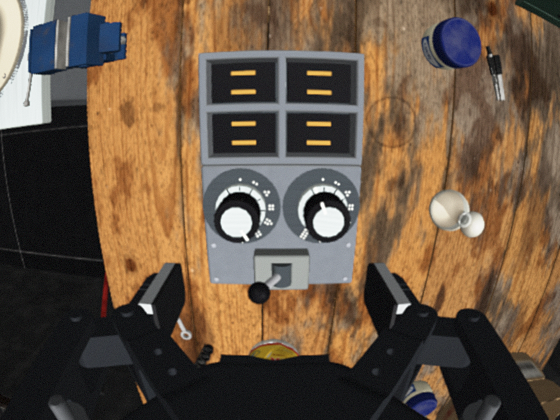

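The station is seen squarely: corners about (198,53), (363,51), (354,283), (208,284). Collars are at (238,218) and (327,218), the lever ball at (259,292), and all bays are empty.

Run:
```python
from h import *
import pickle;s=pickle.load(open("w1.pkl","rb"));p=cv2.imread("pics/w1.png");d=np.load("w1d.npy")
v,u=np.mgrid[40:300,180:380];px=np.c_[u.ravel(),v.ravel()]
o,r=rays("wrist",px,s)
zc=d[v.ravel(),u.ravel()]
m=robot.camera_model("wrist");th=np.hypot(px[:,0]-m["cx"],px[:,1]-m["cy"])/m["fx"]
X=o+r*(zc/np.cos(th))[:,None]
Z=X[:,2].reshape(u.shape); print("deck z",np.median(Z[220:235,40:60]))
mk=((Z>.03)).astype(np.uint8)*255
mk=cv2.morphologyEx(mk,cv2.MORPH_CLOSE,np.ones((5,5)))
k=max(cv2.findContours(mk,0,1)[0],key=cv2.contourArea)[:,0]+[180,40]
w=plane("wrist",k,.046,s)[:,:2]*1000
rr=cv2.minAreaRect(w.astype(np.float32));print(rr)
# robust: fit lines to the long sides & ends
c0=np.array(rr[0]);a=np.deg2rad(rr[2]); a=a-np.pi/2*round(a/(np.pi/2))
for it in range(2):
    ex=np.array([np.cos(a),np.sin(a)]);ey=np.array([-ex[1],ex[0]])
    q=np.c_[(w-c0)@ex,(w-c0)@ey];res=[]
    for ax,h in((0,99),(1,151.5)):
        for sg in(1,-1):
            t=q[(abs(q[:,ax]-sg*h)<6)&(abs(q[:,1-ax])<[151,99][ax]-15)]
            f=np.polyfit(t[:,1-ax],t[:,ax],1);res.append(f);
    print(np.round(res,4).tolist())
    a+= (-(res[0][0]+res[1][0])/2*2+ (res[2][0]+res[3][0])/2)/3
    c0=c0+ex*(res[0][1]+res[1][1])/2+ey*(res[2][1]+res[3][1])/2
ex=np.array([np.cos(a),np.sin(a)]);ey=np.array([-ex[1],ex[0]])
org=c0+29.5*ey;print("origin",org,"yaw",a,np.rad2deg(a))
np.save("station.npy",[*org,a])
for n,l,z in(("timer",(50,-69),102),("cur",(-50,-69),102),("lever",(-26,-149),116)):
    W=org+l[0]*ex+l[1]*ey;print(n,W,proj("wrist",[*W/1e3,z/1e3],s))
c=p[160:310,195:370];cv2.imwrite("pics/c2.png",cv2.resize(c,None,fx=4,fy=4,interpolation=cv2.INTER_CUBIC))
# bays: dark opening extents
g=cv2.cvtColor(p,cv2.COLOR_BGR2GRAY);b=(g<90).astype(np.uint8)*255;b[:45]=0;b[162:]=0;b[:,:195]=0;b[:,368:]=0
b=cv2.morphologyEx(b,cv2.MORPH_CLOSE,np.ones((9,9)))
for k in cv2.findContours(b,0,2)[0]:
    if cv2.contourArea(k)>1000:
        w=plane("wrist",k[:,0],.046,s)[:,:2]*1000
        q=np.c_[(w-org)@ex,(w-org)@ey];print("bay local",q.min(0),q.max(0))
```

```text
deck z 0.046806403033552574
((528.547119140625, -246.54647827148438), (203.36219787597656, 328.6152038574219), 2.092071533203125)Traceback (most recent call last):
  File "<stdin>", line 22, in <module>
    raise TypeError("expected non-empty vector for x")
TypeError: expected non-empty vector for x
```

```bash
cat > st.py <<'E'
from h import *
import pickle;s=pickle.load(open("w1.pkl","rb"));p=cv2.imread("pics/w1.png");d=np.load("w1d.npy")
v,u=np.mgrid[40:300,180:380];px=np.c_[u.ravel(),v.ravel()]
o,r=rays("wrist",px,s)
zc=d[v.ravel(),u.ravel()]
m=robot.camera_model("wrist");th=np.hypot(px[:,0]-m["cx"],px[:,1]-m["cy"])/m["fx"]
X=o+r*(zc/np.cos(th))[:,None]
Z=X[:,2].reshape(u.shape)
mk=((Z>.03)).astype(np.uint8)*255
mk=cv2.morphologyEx(mk,cv2.MORPH_CLOSE,np.ones((5,5)))
k=max(cv2.findContours(mk,0,1)[0],key=cv2.contourArea)[:,0]+[180,40]
w=plane("wrist",k,.046,s)[:,:2]*1000
c0=np.array([522.5,-230.9]);a=np.deg2rad(2.0)
for it in range(3):
    ex=np.array([np.cos(a),np.sin(a)]);ey=np.array([-ex[1],ex[0]])
    q=np.c_[(w-c0)@ex,(w-c0)@ey];res=[]
    for ax,h in((0,99),(1,151.5)):
        for sg in(1,-1):
            t=q[(abs(q[:,ax]-sg*h)<8)&(abs(q[:,1-ax])<[151,99][ax]-15)]
            f=np.polyfit(t[:,1-ax],t[:,ax],1);res.append(f)
    print(np.round(res,4).tolist())
    a+= (-(res[0][0]+res[1][0])+ res[2][0])/3
    c0=c0+ex*(res[0][1]+res[1][1])/2+ey*(res[2][1]+res[3][1])/2
ex=np.array([np.cos(a),np.sin(a)]);ey=np.array([-ex[1],ex[0]])
org=c0+29.5*ey;print("origin",org,"yaw",a,np.rad2deg(a))
np.save("station.npy",[*org,a])
for n,l,z in(("timer",(50,-69),102),("cur",(-50,-69),102),("lever",(-26,-149),116)):
    W=org+l[0]*ex+l[1]*ey;print(n,W,proj("wrist",[*W/1e3,z/1e3],s))
c=p[160:310,195:370];cv2.imwrite("pics/c2.png",cv2.resize(c,None,fx=4,fy=4,interpolation=cv2.INTER_CUBIC))
g=cv2.cvtColor(p,cv2.COLOR_BGR2GRAY);b=(g<90).astype(np.uint8)*255;b[:45]=0;b[162:]=0;b[:,:195]=0;b[:,368:]=0
b=cv2.morphologyEx(b,cv2.MORPH_CLOSE,np.ones((9,9)))
for k in cv2.findContours(b,0,2)[0]:
    if cv2.contourArea(k)>1000:
        w=plane("wrist",k[:,0],.046,s)[:,:2]*1000
        q=np.c_[(w-org)@ex,(w-org)@ey];print("bay local",np.percentile(q,3,axis=0),np.percentile(q,97,axis=0))
E
python3 st.py
```

```text
[[0.0057, 103.7181], [0.0016, -92.0163], [-0.0089, 145.3003], [-0.0079, -154.2722]]
[[0.0004, 97.8521], [0.0005, -97.5132], [-0.0038, 149.704], [-0.0033, -153.0064]]
[[-0.0011, 97.6806], [-0.0011, -97.6845], [-0.0023, 151.3527], [-0.0029, -151.8583]]
origin [ 527.90465769 -207.58873875] yaw 0.027882098701099964 1.5975265795402225
timer [ 579.80883921 -275.16799548] [[327.88028629 222.89911086]]
cur [ 479.84770727 -277.9558441 ] [[235.76629888 223.16053915]]
lever [ 506.06865783 -357.25566599] [[258.85119695 293.19257344]]
bay local [-86.80423421  -3.55412405] [ 90.83135976 128.27825438]
```

View pics/c2.png

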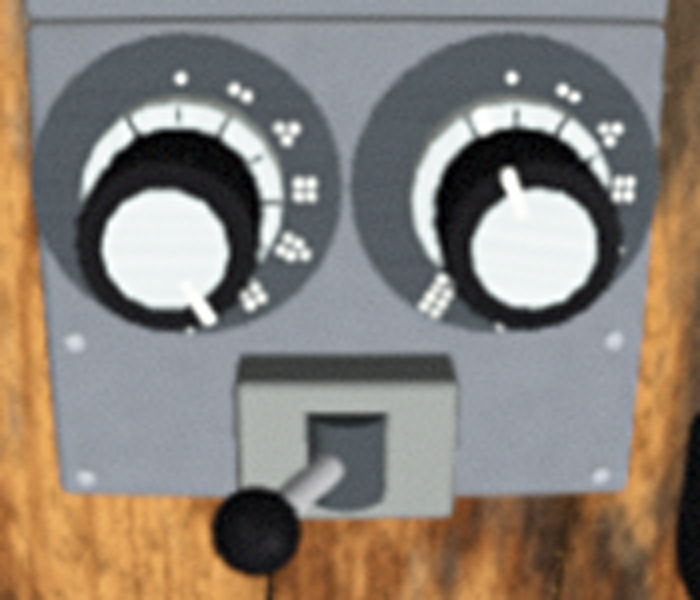

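Current's pointer tip is at crop (208,320) → about mark 6. Timer's tip is at crop (509,169), near mark 0 or 1. I'll compute the angles, and how far it is to the modules' viewpoint.

Run:
```python
from h import *
import pickle;s=pickle.load(open("w1.pkl","rb"));ox,oy,a=np.load("station.npy")
for n,tip,base,l in(("timer",(509,169),(521,215),(50,-69)),("cur",(209,322),(185,285),(-50,-69))):
  for z in(.1,.104):
    q=[]
    for t in(tip,base):
        w=plane("wrist",[[195+t[0]/4,160+t[1]/4]],z,s)[0,:2]*1e3-[ox,oy]
        x=w[0]*np.cos(a)+w[1]*np.sin(a)-l[0];y=-w[0]*np.sin(a)+w[1]*np.cos(a)-l[1];q.append((x,y))
    x,y=q[0];dx,dy=np.subtract(q[0],q[1])
    print(n,z,np.hypot(x,y),np.degrees(np.arctan2(y,x)),"tab dir",np.degrees(np.arctan2(dy,dx)))
print(togo([.58,.10,.30],np.deg2rad(41.7)),togo([.57,.17,.30],0))
```

```text
timer 0.1 23.860231643506108 106.90478263927808 tab dir 106.5136293990442
timer 0.104 25.177584206759757 107.46837232612353 tab dir 106.51362939904408
cur 0.1 24.238322305721493 -61.15245344096814 tab dir -60.374236267212474
cur 0.104 22.936224694880163 -58.283359866904085 tab dir -60.374236267212616
(array([328.7,  68.2,  60.6]), np.float64(-0.7033), array([-6.e-04,  2.e-04, -1.e+00])) (array([398.9,  59.9,  60.6]), np.float64(0.0245), array([-6.e-04,  2.e-04, -1.e+00]))
```

>>> jog_arm:
  motion:
    - {"offset": [50, 7.5, 7.5], "rotation": [0, 0, 0], "grip": 1}
    - {"offset": [50, 7.5, 7.5], "rotation": [0, 0, 0], "grip": 1}
    - {"offset": [50, 7.5, 7.5], "rotation": [0, 0, 0], "grip": 1}
    - {"offset": [50, 7.5, 7.5], "rotation": [0, 0, 0], "grip": 1}
    - {"offset": [50, 7.5, 7.5], "rotation": [0, 0, 0], "grip": 1}
    - {"offset": [50, 7.5, 7.5], "rotation": [0, 0, 0], "grip": 1}
    - {"offset": [50, 7.5, 7.5], "rotation": [0, 0, 0], "grip": 1}
    - {"offset": [49, 7.5, 7.5], "rotation": [0, 0, 0], "grip": 1}

```text
t: 3.15
eef_pos: [0.5687, 0.1719, 0.3005]
eef_rot: [0.698, 0.716, -0.0, 0.0]
ft_force: [0.7, 0.3, 0.3]
gripper_width: 0.0853
grip_force: 0.0
```

```bash
cat > mod.py <<'E'
from h import *
import sys,pickle
# find grey modules in the wrist view: body rect (bright grey+bar, height band), bar rect at z=.058
def look(name):
    s=robot.state();p,d=robot.camera("wrist");cv2.imwrite(f"pics/{name}.png",p)
    pickle.dump((s,p,d),open(name+".pkl","wb"));return s,p,d
def modules(s,p,d,zoff=0):
    v,u=np.mgrid[0:420,0:560];px=np.c_[u.ravel(),v.ravel()]
    o,r=rays("wrist",px,s);m=robot.camera_model("wrist")
    th=np.hypot(px[:,0]-m["cx"],px[:,1]-m["cy"])/m["fx"]
    X=(o+r*(d.ravel()/np.cos(th))[:,None]).reshape(420,560,3)
    hsv=cv2.cvtColor(p,cv2.COLOR_BGR2HSV)
    mk=((X[...,2]>.025)&(X[...,2]<.07)&(hsv[...,1]<60)&(d>0)).astype(np.uint8)*255
    mk=cv2.morphologyEx(mk,cv2.MORPH_CLOSE,np.ones((5,5)));out=[]
    for k in cv2.findContours(mk,0,1)[0]:
        if cv2.contourArea(k)<300: continue
        one=np.zeros(mk.shape,np.uint8);cv2.drawContours(one,[k],-1,255,-1)
        w=plane("wrist",k[:,0],.036,s)[:,:2]*1e3
        rc=cv2.minAreaRect(w.astype(np.float32))
        if not(60<max(rc[1])<110 and 35<min(rc[1])<75): continue
        L=rc[2]+(90 if rc[1][1]>rc[1][0] else 0)
        # bar top
        b=((one>0)&(X[...,2]>.050)).astype(np.uint8)*255
        kb=max(cv2.findContours(b,0,1)[0],key=cv2.contourArea)
        wb=plane("wrist",kb[:,0],.058,s)[:,:2]*1e3
        rb=cv2.minAreaRect(wb.astype(np.float32));Lb=rb[2]+(90 if rb[1][0]>rb[1][1] else 0)
        out.append((rb[0],L))
        print("px",k[:,0].mean(0).round(),"body",np.round(rc[0],1),np.round(rc[1],1),"long axis",round((L+90)%180-90,1),"| bar",np.round(rb[0],1),np.round(rb[1],1),"across",round((Lb+90)%180-90,1))
    return out
if __name__=="__main__":
    s,p,d=look(sys.argv[1]);print(s["t"],s["eef_pos"]);modules(s,p,d)
E
python3 mod.py w2
```

```text
3.15 [0.56870463 0.17191052 0.3005201 ]
px [315. 255.] body [618.6  83. ] [51.7 83.6] long axis -48.4 | bar [619.1  82.9] [39.9 19.6] across -50.7
px [285. 106.] body [578.8 249.7] [49.8 79.5] long axis -3.2 | bar [578.4 249.5] [39.  16.6] across -3.9
px [175.  91.] body [461.7 266.2] [79.2 53.8] long axis 55.5 | bar [462.8 265.6] [16.9 39.9] across 55.7
```

View pics/w2.png

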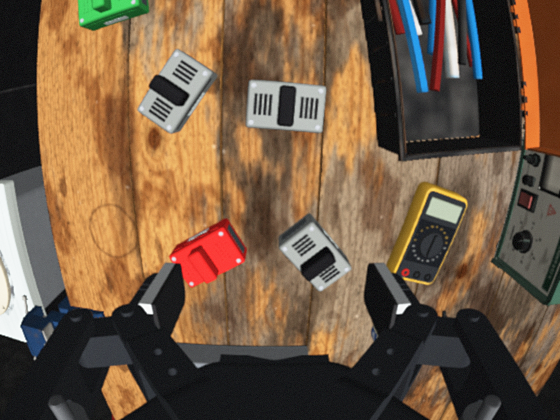

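The three modules are at pixels (315,255), (285,106) and (175,91), well measured. I'll go to the middle one, (578.5,249.5) mm, first.

Run:
```python
from h import *
print(togo([.5785,.2495,.112],np.deg2rad(-3.5)))
ox,oy,a=np.load("station.npy")
for n,l in dict(b0=(-45,91),b1=(-45,32),b2=(45,91),b3=(45,32)).items(): print(n,ox+l[0]*np.cos(a)-l[1]*np.sin(a),oy+l[0]*np.sin(a)+l[1]*np.cos(a))
# rim/divider location from picture w1: bright rows along a column and row
import pickle
s=pickle.load(open("w1.pkl","rb"));g=cv2.cvtColor(cv2.imread("pics/w1.png"),6)
def loc(px):
    w=plane("wrist",px,.046,s)[:,:2]*1e3-[ox,oy];return np.c_[w@[np.cos(a),np.sin(a)],w@[-np.sin(a),np.cos(a)]]
for col in(220,343):
    e=np.diff(g[45:165,col].astype(int));i=np.where(abs(e)>25)[0];print(col,[(int(j+45),int(e[j]),*np.round(loc([[col,j+45.5]])[0]).tolist()) for j in i])
for row in(62,148):
    e=np.diff(g[row,190:370].astype(int));i=np.where(abs(e)>25)[0];print(row,[(int(j+190),int(e[j]),*np.round(loc([[j+190.5,row]])[0]).tolist()) for j in i])
```

```text
(array([ 71.7,  12.9, 186.9]), np.float64(0.0902), array([-0.0023,  0.0022, -1.    ]))
b0 480.3852060714547 -117.87864055296414
b1 482.0300367571266 -176.8557084015396
b2 570.3502248235189 -115.3695767951596
b3 571.9950555091908 -174.34664464373506
220 [(58, -40, -71.0, 113.0), (102, 40, -72.0, 60.0), (103, 45, -72.0, 59.0), (111, -36, -72.0, 50.0), (112, -30, -72.0, 49.0), (156, 43, -73.0, -4.0), (157, 27, -73.0, -6.0), (163, -32, -74.0, -13.0)]
343 [(58, -34, 73.0, 114.0), (59, -36, 73.0, 113.0), (63, -29, 73.0, 108.0), (102, 28, 73.0, 61.0), (103, 29, 73.0, 60.0), (104, 39, 73.0, 58.0), (111, -28, 73.0, 50.0), (112, -26, 73.0, 49.0), (113, -36, 73.0, 48.0), (156, 34, 75.0, -4.0), (157, 32, 75.0, -6.0), (163, -30, 75.0, -13.0)]
62 [(197, -28, -98.0, 111.0), (205, -34, -89.0, 110.0), (277, 29, -4.0, 108.0), (285, -58, 5.0, 108.0), (286, -34, 6.0, 108.0), (356, 29, 89.0, 111.0), (357, 26, 90.0, 111.0)]
148 [(207, -32, -88.0, 6.0), (212, -41, -82.0, 6.0), (277, 30, -4.0, 5.0), (285, -51, 5.0, 5.0), (286, -41, 6.0, 5.0), (354, 34, 89.0, 6.0), (355, 31, 90.0, 6.0)]
```

>>> jog_arm:
  motion:
    - {"offset": [35.8, 6.5, 0], "rotation": [0, 0, 0], "grip": 1}
    - {"offset": [35.9, 6.4, 0], "rotation": [0, 0, 0], "grip": 1}
    - {"offset": [0, 0, 46], "rotation": [0, 0, 0.09], "grip": 1}
    - {"offset": [0, 0, 46], "rotation": [0, 0, 0], "grip": 1}
    - {"offset": [0, 0, 46], "rotation": [0, 0, 0], "grip": 1}
    - {"offset": [0, 0, 30], "rotation": [0, 0, 0], "grip": 1}
    - {"offset": [0, 0, 18], "rotation": [0, 0, 0], "grip": 1}
    - {"offset": [0, 0, 0], "rotation": [0, 0, 0], "grip": 1}

```text
t: 4.2
eef_pos: [0.5793, 0.242, 0.1138]
eef_rot: [0.729, 0.684, -0.001, -0.0]
ft_force: [-0.2, -0.1, 1.0]
gripper_width: 0.0851
grip_force: 0.0
```

>>> jog_arm:
  motion:
    - {"offset": [0, 0, 0], "rotation": [0, 0, 0], "grip": 0}
    - {"offset": [0, 0, 0], "rotation": [0, 0, 0], "grip": 0}
    - {"offset": [0, 0, 0], "rotation": [0, 0, 0], "grip": 0}
    - {"offset": [0, 0, 0], "rotation": [0, 0, 0], "grip": 0}
    - {"offset": [0, 0, 0], "rotation": [0, 0, 0], "grip": 0}
  force: 60

```text
t: 4.82
eef_pos: [0.58, 0.2423, 0.1156]
eef_rot: [0.729, 0.685, 0.001, 0.0]
ft_force: [-1.1, -0.3, 3.4]
gripper_width: 0.0144
grip_force: 62.1
```

>>> jog_arm:
  motion:
    - {"offset": [0, 0, -30], "rotation": [0, 0, 0], "grip": 0}
    - {"offset": [0, 0, -50], "rotation": [0, 0, 0], "grip": 0}
    - {"offset": [0, 0, -50], "rotation": [0, 0, 0], "grip": 0}
    - {"offset": [0, 0, 0], "rotation": [0, 0, 0], "grip": 0}
    - {"offset": [0, 0, 0], "rotation": [0, 0, 0], "grip": 0}

```text
t: 5.45
eef_pos: [0.5792, 0.2421, 0.243]
eef_rot: [0.729, 0.685, -0.001, -0.001]
ft_force: [0.9, 0.4, -3.5]
gripper_width: 0.0142
grip_force: 61.3
```

```bash
cat > bay.py <<'E'
from h import *
import sys
ox,oy,a=np.load("station.npy")
B=dict(b0=(-47,86.5),b1=(-47,22.5),b2=(47,86.5),b3=(47,22.5),timer=(50,-69),cur=(-50,-69))
def world(l): return np.array([ox+l[0]*np.cos(a)-l[1]*np.sin(a),oy+l[0]*np.sin(a)+l[1]*np.cos(a)])/1e3
if __name__=="__main__":
    # name, height, tool x in-hand offset of the object centre (mm), tool y offset
    n,z,dx,dy=sys.argv[1],*map(float,sys.argv[2:5])
    s=robot.state();W=world(B[n])-np.array([-np.sin(a),np.cos(a)])*dx/1e3-np.array([np.cos(a),np.sin(a)])*dy/1e3
    print(s["t"],s["eef_pos"],s["gripper_width"],s["grip_force"],W,togo([*W,z],a))
E
python3 bay.py b3 0.2 7.3 0
```

```text
5.45 [0.5791912  0.24205497 0.24304856] 0.01416197279437384 61.30554914474487 [ 0.57446264 -0.19108436] (array([-432.5,   22.3,   43.5]), np.float64(-0.09), array([-0.0026, -0.001 , -1.    ]))
```

>>> jog_arm:
  motion:
    - {"offset": [-30, 1, 0], "rotation": [0, 0, 0], "grip": 0}
    - {"offset": [-60, 3, 5], "rotation": [0, 0, 0], "grip": 0}
    - {"offset": [-60, 3, 5], "rotation": [0, 0, 0], "grip": 0}
    - {"offset": [-60, 3, 5], "rotation": [0, 0, 0], "grip": 0}
    - {"offset": [-60, 3, 5], "rotation": [0, 0, 0], "grip": 0}
    - {"offset": [-60, 3, 8], "rotation": [0, 0, 0], "grip": 0}
    - {"offset": [-60, 3, 8], "rotation": [0, 0, 0], "grip": 0}
    - {"offset": [-42.5, 3.3, 7.5], "rotation": [0, 0, 0], "grip": 0}

```text
t: 6.45
eef_pos: [0.5737, -0.1931, 0.1981]
eef_rot: [0.729, 0.684, -0.001, -0.002]
ft_force: [0.9, 0.8, -1.9]
gripper_width: 0.0144
grip_force: 61.3
```

>>> jog_arm:
  motion:
    - {"offset": [0, 0, 0], "rotation": [0, 0, -0.09], "grip": 0}
    - {"offset": [0, 0, 0], "rotation": [0, 0, 0], "grip": 0}
    - {"offset": [0, 0, 0], "rotation": [0, 0, 0], "grip": 0}

```text
t: 6.82
eef_pos: [0.5748, -0.1901, 0.2001]
eef_rot: [0.697, 0.717, -0.0, -0.001]
ft_force: [-0.1, 0.2, -2.8]
gripper_width: 0.0142
grip_force: 61.2
```

```bash
python3 bay.py b3 0.2 7.3 0
python3 - <<'E'
from mod import *
s,p,d=look("w3")
cv2.imwrite("pics/w3c.png",p)
E
```

```text
6.825 [ 0.5748295  -0.19014742  0.20011113] 0.014194308625939482 61.18672728538513 [ 0.57446264 -0.19108436] (array([-0.9, -0.4,  0.1]), np.float64(-0.0008), array([-2.e-03,  8.e-04, -1.e+00]))
```

View pics/w3.png

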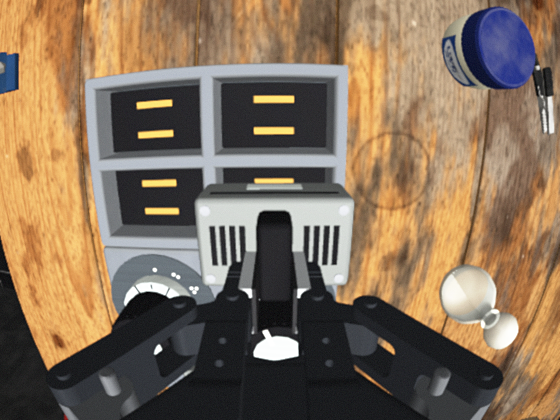

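The module is held squarely above the bays, with screw heads at about (204,211), (345,211), (208,278), (340,278). I'll check its in-hand offset.

Run:
```python
from h import *;import pickle
s,p,d=pickle.load(open("w3.pkl","rb"));ox,oy,a=np.load("station.npy")
def loc(px,z):
    w=plane("wrist",px,z,s)[:,:2]*1e3-[ox,oy];return np.round(np.c_[w@[np.cos(a),np.sin(a)],w@[-np.sin(a),np.cos(a)]],1)
e=s["eef_pos"][:2]*1e3-[ox,oy];print("tcp",e@[np.cos(a),np.sin(a)],e@[-np.sin(a),np.cos(a)])
q=loc([[204,211],[345,211],[208,278],[340,278]],s["eef_pos"][2]-.0796);print(q.tolist(),q.mean(0))
g=cv2.cvtColor(p,6)
for c in(140,275):
    e=np.diff(g[60:190,c].astype(int));i=np.where(abs(e)>22)[0];print(c,[(int(j+60),int(e[j]),*loc([[c,j+60.5]],.046)[0].tolist()) for j in i])
for r in(95,):
    e=np.diff(g[r,80:355].astype(int));i=np.where(abs(e)>22)[0];print(r,[(int(j+80),int(e[j]),*loc([[j+80.5,r]],.046)[0].tolist()) for j in i])
```

```text
tcp 47.39284441205731 16.126349035191783
[[12.9, 41.7], [82.6, 41.6], [12.0, 3.9], [82.9, 3.8]] [47.6  22.75]
140 [(71, 25, -48.3, 122.2), (82, -29, -48.4, 114.0), (83, -38, -48.5, 113.3), (88, -24, -48.5, 109.6), (89, -28, -48.6, 108.9), (100, 70, -48.8, 100.8), (101, 101, -48.8, 100.1), (102, 26, -48.9, 99.3), (107, -45, -49.0, 95.7), (108, -96, -49.0, 95.0), (109, -51, -49.1, 94.2), (130, 52, -49.9, 78.8), (131, 94, -49.9, 78.1), (132, 40, -50.0, 77.4), (137, -84, -50.2, 73.7), (138, -96, -50.3, 73.0), (150, 28, -51.0, 64.1), (156, 37, -51.3, 59.6), (157, 36, -51.4, 58.9), (168, -51, -52.2, 50.6), (169, -69, -52.2, 49.8)]
275 [(62, 34, 48.2, 122.8), (63, 32, 48.2, 122.1), (74, -23, 48.2, 114.3), (75, -35, 48.2, 113.6), (76, -34, 48.2, 112.9), (81, -39, 48.2, 109.5), (82, -23, 48.2, 108.8), (94, 78, 48.2, 100.4), (95, 91, 48.2, 99.7), (101, -46, 48.2, 95.6), (102, -95, 48.2, 94.9), (103, -43, 48.2, 94.2), (125, 42, 48.1, 79.0), (126, 99, 48.1, 78.3), (127, 43, 48.1, 77.6), (133, -104, 48.1, 73.4), (134, -83, 48.1, 72.7), (146, 24, 48.1, 64.4), (153, 39, 48.1, 59.4), (154, 33, 48.1, 58.7), (165, -29, 48.1, 50.9), (166, -57, 48.1, 50.2), (167, -54, 48.1, 49.5), (176, 29, 48.1, 43.0), (177, 90, 48.1, 42.3), (178, 63, 48.1, 41.6), (182, -46, 48.1, 38.7), (188, -45, 48.1, 34.3)]
95 [(84, 42, -97.1, 110.2), (94, -23, -87.7, 109.0), (95, -24, -86.8, 108.9), (109, -40, -74.2, 107.5), (110, -40, -73.3, 107.4), (198, 36, -4.6, 101.6), (199, 53, -3.9, 101.5), (200, 43, -3.2, 101.5), (212, -32, 5.3, 101.1), (220, -43, 10.9, 100.8), (221, -24, 11.6, 100.8), (252, 29, 32.9, 100.2), (253, 30, 33.6, 100.2), (293, -43, 60.7, 100.2), (294, -23, 61.4, 100.2), (335, 25, 89.7, 100.9)]
```

>>> jog_arm:
  motion:
    - {"offset": [-0.5, -0.5, 20], "rotation": [0, 0, 0], "grip": 0}
    - {"offset": [0, 0, 15], "rotation": [0, 0, 0], "grip": 0}
    - {"offset": [0, 0, 10], "rotation": [0, 0, 0], "grip": 0}
    - {"offset": [0, 0, 8], "rotation": [0, 0, 0], "grip": 0}
    - {"offset": [0, 0, 7], "rotation": [0, 0, 0], "grip": 0}
    - {"offset": [0, 0, 0], "rotation": [0, 0, 0], "grip": 0}

```text
t: 7.62
eef_pos: [0.5745, -0.1913, 0.1409]
eef_rot: [0.697, 0.717, -0.0, -0.0]
ft_force: [0.1, 0.3, -3.4]
gripper_width: 0.0145
grip_force: 61.2
```

>>> jog_arm:
  motion:
    - {"offset": [0, 0, 4], "rotation": [0, 0, 0], "grip": 0}
    - {"offset": [0, 0, 4], "rotation": [0, 0, 0], "grip": 0}
    - {"offset": [0, 0, 4], "rotation": [0, 0, 0], "grip": 0}
    - {"offset": [0, 0, 3], "rotation": [0, 0, 0], "grip": 0}
    - {"offset": [0, 0, 1], "rotation": [0, 0, 0], "grip": 0}
    - {"offset": [0, 0, 0], "rotation": [0, 0, 0], "grip": 0}

```text
t: 8.38
eef_pos: [0.5751, -0.1916, 0.1266]
eef_rot: [0.697, 0.717, 0.0, 0.001]
ft_force: [-0.5, 0.5, 5.5]
gripper_width: 0.0143
grip_force: 62.3
```

>>> jog_arm:
  motion:
    - {"offset": [0, 0, 2], "rotation": [0, 0, 0], "grip": 0}
    - {"offset": [0, 0, 2], "rotation": [0, 0, 0], "grip": 0}
    - {"offset": [0, 0, 2], "rotation": [0, 0, 0], "grip": 0}
    - {"offset": [0, 0, 0], "rotation": [0, 0, 0], "grip": 0}

```text
t: 8.88
eef_pos: [0.5755, -0.1918, 0.1253]
eef_rot: [0.697, 0.717, 0.001, 0.002]
ft_force: [-14.7, 3.7, 31.7]
gripper_width: 0.0142
grip_force: 65.8
```

>>> jog_arm:
  motion:
    - {"offset": [0, 0, -5], "rotation": [0, 0, 0], "grip": 0}
    - {"offset": [0, 0, 0], "rotation": [0, 0, 0], "grip": 1}
    - {"offset": [0, 0, 0], "rotation": [0, 0, 0], "grip": 1}
    - {"offset": [0, 0, 0], "rotation": [0, 0, 0], "grip": 1}
    - {"offset": [0, 0, 0], "rotation": [0, 0, 0], "grip": 1}
    - {"offset": [0, 0, -60], "rotation": [0, 0, 0], "grip": 1}
    - {"offset": [0, 0, -60], "rotation": [0, 0, 0], "grip": 1}
    - {"offset": [0, 0, 0], "rotation": [0, 0, 0], "grip": 1}

```text
t: 9.88
eef_pos: [0.5763, -0.192, 0.2513]
eef_rot: [0.697, 0.717, 0.002, 0.005]
ft_force: [0.6, -1.1, -0.5]
gripper_width: 0.0855
grip_force: 0.0
```

>>> jog_arm:
  motion:
    - {"offset": [55, 5, 0], "rotation": [0, 0, 0], "grip": 1}
    - {"offset": [55, 5, 0], "rotation": [0, 0, 0], "grip": 1}
    - {"offset": [55, 5, 0], "rotation": [0, 0, 0], "grip": 1}
    - {"offset": [55, 5, 0], "rotation": [0, 0, 0], "grip": 1}
    - {"offset": [45, 5, 0], "rotation": [0, 0, 0], "grip": 1}
    - {"offset": [0, 0, 0], "rotation": [0, 0, 0], "grip": 1}
    - {"offset": [0, 0, 0], "rotation": [0, 0, 0], "grip": 1}

```text
t: 10.75
eef_pos: [0.592, 0.0738, 0.2436]
eef_rot: [0.697, 0.717, -0.001, -0.0]
ft_force: [0.3, -0.8, 0.6]
gripper_width: 0.0856
grip_force: 0.0
```

```bash
python3 mod.py w4
```

```text
10.75 [0.59204618 0.07377319 0.24359375]
px [304. 185.] body [619.   81.6] [50.  80.9] long axis -48.4 | bar [619.   81.2] [39.6 17.5] across -47.2
```

Run:
```python
from h import *
print(togo([.619,.0815,.112],np.deg2rad(-48.2)))
```

```text
(array([  7.6,  27.2, 131.8]), np.float64(0.8682), array([-8.e-04, -5.e-04, -1.e+00]))
```

>>> jog_arm:
  motion:
    - {"offset": [7.5, 27, 0], "rotation": [0, 0, 0.174], "grip": 1}
    - {"offset": [0, 0, 20], "rotation": [0, 0, 0.174], "grip": 1}
    - {"offset": [0, 0, 20], "rotation": [0, 0, 0.174], "grip": 1}
    - {"offset": [0, 0, 10], "rotation": [0, 0, 0.174], "grip": 1}
    - {"offset": [0, 0, 0], "rotation": [0, 0, 0.172], "grip": 1}
    - {"offset": [0, 0, 30], "rotation": [0, 0, 0], "grip": 1}
    - {"offset": [0, 0, 31], "rotation": [0, 0, 0], "grip": 1}
    - {"offset": [0, 0, 20], "rotation": [0, 0, 0], "grip": 1}

```text
t: 11.8
eef_pos: [0.6185, 0.081, 0.1115]
eef_rot: [0.934, 0.356, -0.001, -0.0]
ft_force: [0.2, -1.2, 0.6]
gripper_width: 0.0853
grip_force: 0.0
```

>>> jog_arm:
  motion:
    - {"offset": [0, 0, 0], "rotation": [0, 0, 0], "grip": 1}
    - {"offset": [0, 0, 0], "rotation": [0, 0, 0], "grip": 0}
    - {"offset": [0, 0, 0], "rotation": [0, 0, 0], "grip": 0}
    - {"offset": [0, 0, 0], "rotation": [0, 0, 0], "grip": 0}
    - {"offset": [0, 0, 0], "rotation": [0, 0, 0], "grip": 0}
    - {"offset": [0, 0, 0], "rotation": [0, 0, 0], "grip": 0}
    - {"offset": [0, 0, 0], "rotation": [0, 0, 0], "grip": 0}

```text
t: 12.68
eef_pos: [0.6194, 0.0825, 0.114]
eef_rot: [0.934, 0.357, 0.001, 0.0]
ft_force: [0.4, 0.4, 4.0]
gripper_width: 0.0144
grip_force: 60.2
```

Run:
```python
from h import *
s=robot.state();print(s["eef_pos"],s["gripper_width"],s["grip_force"],togo([.619,.0815,.112],np.deg2rad(-48.2)))
```

```text
[0.61937768 0.08253945 0.11404503] 0.014435702086495241 60.19763767719269 (array([-1. ,  0.5,  2. ]), np.float64(0.0012), array([ 1.5e-03,  1.0e-04, -1.0e+00]))
```

>>> jog_arm:
  motion:
    - {"offset": [0, 0, -30], "rotation": [0, 0, 0], "grip": 0}
    - {"offset": [0, 0, -50], "rotation": [0, 0, 0], "grip": 0}
    - {"offset": [0, 0, -10], "rotation": [0, 0, -0.174], "grip": 0}
    - {"offset": [0, 0, 0], "rotation": [0, 0, -0.174], "grip": 0}
    - {"offset": [0, 0, 0], "rotation": [0, 0, -0.174], "grip": 0}
    - {"offset": [0, 0, 0], "rotation": [0, 0, -0.174], "grip": 0}
    - {"offset": [0, 0, 0], "rotation": [0, 0, -0.172], "grip": 0}
    - {"offset": [0, 0, 0], "rotation": [0, 0, 0], "grip": 0}

```text
t: 13.68
eef_pos: [0.6186, 0.0825, 0.2023]
eef_rot: [0.698, 0.716, -0.001, -0.001]
ft_force: [-0.8, -0.3, -1.8]
gripper_width: 0.0147
grip_force: 38.4
```

```bash
python3 bay.py b2 0.2 -1 0
```

```text
13.675 [0.6185698  0.08252024 0.20232084] 0.014728294192430253 38.35184633731842 [ 0.57244702 -0.11881246] (array([-200. ,  -51.4,    2.5]), np.float64(-0.0014), array([-2.e-03, -2.e-04, -1.e+00]))
```

>>> jog_arm:
  motion:
    - {"offset": [0, 0, 0], "rotation": [0, 0, 0], "grip": 0}
    - {"offset": [0, 0, 0], "rotation": [0, 0, 0], "grip": 0}
    - {"offset": [0, 0, 0], "rotation": [0, 0, 0], "grip": 0}
    - {"offset": [0, 0, 0], "rotation": [0, 0, 0], "grip": 0}
  force: 70

```text
t: 14.18
eef_pos: [0.619, 0.0825, 0.2034]
eef_rot: [0.697, 0.717, 0.0, 0.0]
ft_force: [0.4, -0.4, -2.7]
gripper_width: 0.0143
grip_force: 73.6
```

>>> jog_arm:
  motion:
    - {"offset": [-40, -10, 0], "rotation": [0, 0, 0], "grip": 0}
    - {"offset": [-40, -10, 0], "rotation": [0, 0, 0], "grip": 0}
    - {"offset": [-40, -10, 0], "rotation": [0, 0, 0], "grip": 0}
    - {"offset": [-40, -10, 0], "rotation": [0, 0, 0], "grip": 0}
    - {"offset": [-40, -11.4, 2.5], "rotation": [0, 0, 0], "grip": 0}
    - {"offset": [0, 0, 0], "rotation": [0, 0, 0], "grip": 0}
    - {"offset": [0, 0, 0], "rotation": [0, 0, 0], "grip": 0}

```text
t: 15.05
eef_pos: [0.5733, -0.1186, 0.201]
eef_rot: [0.697, 0.717, 0.0, -0.0]
ft_force: [-0.2, -0.4, -2.0]
gripper_width: 0.0142
grip_force: 73.8
```

```bash
python3 bay.py b2 0.2 -1 0;  python3 - <<'E'
from mod import *
s,p,d=look("w5")
E
```

```text
15.05 [ 0.57328405 -0.11857818  0.20100879] 0.014223173520216684 73.81980299949646 [ 0.57244702 -0.11881246] (array([-0.2, -0.8,  1. ]), np.float64(-0.0003), array([ 2.e-04,  3.e-04, -1.e+00]))
```

View pics/w5.png

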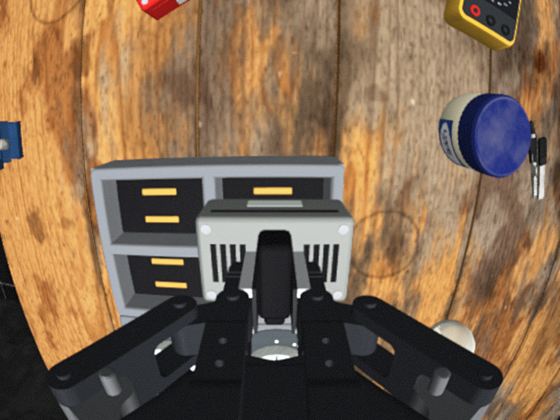

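Module still square in the hand (screws at (206,231), (345,230), (210,297), (338,295)).

```bash
cat > hold.py <<'E'
from h import *;import pickle,sys
def chk(name,px,h):
    s,p,d=pickle.load(open(name+".pkl","rb"));ox,oy,a=np.load("station.npy")
    w=plane("wrist",px,s["eef_pos"][2]-h+.036,s)[:,:2]*1e3-[ox,oy];q=np.c_[w@[np.cos(a),np.sin(a)],w@[-np.sin(a),np.cos(a)]]
    print(q.round(1).tolist(),q.mean(0))
if __name__=="__main__":
    chk("w5",[[206,231],[345,230],[210,297],[338,295]],.114)
E
python3 hold.py
```

```text
[[14.2, 103.3], [83.5, 103.7], [13.0, 64.2], [83.0, 65.4]] [48.44203998 84.1810348 ]
```

>>> jog_arm:
  motion:
    - {"offset": [2, -1.2, 20], "rotation": [0, 0, 0], "grip": 0}
    - {"offset": [0, 0, 15], "rotation": [0, 0, 0], "grip": 0}
    - {"offset": [0, 0, 10], "rotation": [0, 0, 0], "grip": 0}
    - {"offset": [0, 0, 8], "rotation": [0, 0, 0], "grip": 0}
    - {"offset": [0, 0, 7], "rotation": [0, 0, 0], "grip": 0}
    - {"offset": [0, 0, 0], "rotation": [0, 0, 0], "grip": 0}

```text
t: 15.85
eef_pos: [0.5718, -0.1169, 0.1404]
eef_rot: [0.697, 0.717, -0.0, -0.0]
ft_force: [-0.5, 0.1, -2.2]
gripper_width: 0.0141
grip_force: 73.8
```

>>> jog_arm:
  motion:
    - {"offset": [0, 0, 4], "rotation": [0, 0, 0], "grip": 0}
    - {"offset": [0, 0, 4], "rotation": [0, 0, 0], "grip": 0}
    - {"offset": [0, 0, 4], "rotation": [0, 0, 0], "grip": 0}
    - {"offset": [0, 0, 4], "rotation": [0, 0, 0], "grip": 0}
    - {"offset": [0, 0, 3], "rotation": [0, 0, 0], "grip": 0}
    - {"offset": [0, 0, 0], "rotation": [0, 0, 0], "grip": 0}

```text
t: 16.6
eef_pos: [0.5724, -0.117, 0.124]
eef_rot: [0.697, 0.717, 0.0, 0.001]
ft_force: [-5.7, 1.3, 9.2]
gripper_width: 0.0142
grip_force: 75.3
```

>>> jog_arm:
  motion:
    - {"offset": [0, 0, 2], "rotation": [0, 0, 0], "grip": 0}
    - {"offset": [0, 0, 2], "rotation": [0, 0, 0], "grip": 0}
    - {"offset": [0, 0, 0], "rotation": [0, 0, 0], "grip": 0}

```text
t: 16.98
eef_pos: [0.5727, -0.1171, 0.1238]
eef_rot: [0.697, 0.717, 0.001, 0.002]
ft_force: [-15.6, 4.7, 31.4]
gripper_width: 0.0141
grip_force: 78.5
```

>>> jog_arm:
  motion:
    - {"offset": [0, 0, -5], "rotation": [0, 0, 0], "grip": 0}
    - {"offset": [0, 0, 0], "rotation": [0, 0, 0], "grip": 1}
    - {"offset": [0, 0, 0], "rotation": [0, 0, 0], "grip": 1}
    - {"offset": [0, 0, 0], "rotation": [0, 0, 0], "grip": 1}
    - {"offset": [0, 0, 0], "rotation": [0, 0, 0], "grip": 1}
    - {"offset": [0, 0, -60], "rotation": [0, 0, 0], "grip": 1}
    - {"offset": [0, 0, -60], "rotation": [0, 0, 0], "grip": 1}
    - {"offset": [0, 0, 0], "rotation": [0, 0, 0], "grip": 1}

```text
t: 17.98
eef_pos: [0.5737, -0.1173, 0.2495]
eef_rot: [0.697, 0.717, 0.003, 0.005]
ft_force: [0.6, -0.2, 0.0]
gripper_width: 0.0857
grip_force: 0.0
```

Run:
```python
from h import *
print(togo([.47,.20,.26],np.deg2rad(55.5)))
```

```text
(array([320.1, -94.6, -12.7]), np.float64(-0.9406), array([ 0.0112, -0.0031, -0.9999]))
```

>>> jog_arm:
  motion:
    - {"offset": [53, -16, -2], "rotation": [0, 0, 0], "grip": 1}
    - {"offset": [53, -16, -2], "rotation": [0, 0, 0], "grip": 1}
    - {"offset": [53, -16, -2], "rotation": [0, 0, 0], "grip": 1}
    - {"offset": [53, -16, -2], "rotation": [0, 0, 0], "grip": 1}
    - {"offset": [53, -16, -2], "rotation": [0, 0, 0], "grip": 1}
    - {"offset": [53, -16, -2], "rotation": [0, 0, 0], "grip": 1}
    - {"offset": [0, 0, 0], "rotation": [0, 0, 0], "grip": 1}
    - {"offset": [0, 0, 0], "rotation": [0, 0, 0], "grip": 1}

```text
t: 18.98
eef_pos: [0.467, 0.1981, 0.2542]
eef_rot: [0.697, 0.717, -0.001, 0.0]
ft_force: [0.4, -0.1, -0.3]
gripper_width: 0.0852
grip_force: 0.0
```

```bash
python3 mod.py w6
```

```text
18.975 [0.4670203  0.1981035  0.25419192]
px [269. 115.] body [460.9 266.4] [79.  49.2] long axis 54.8 | bar [460.8 266.5] [16.8 39.2] across 53.9
```

Run:
```python
from h import *
print(togo([.461,.2665,.112],np.deg2rad(54.5)))
```

```text
(array([ 69.2,  -4.3, 142.2]), np.float64(-0.924), array([-7.e-04, -7.e-04, -1.e+00]))
```

>>> jog_arm:
  motion:
    - {"offset": [34.6, -2, 0], "rotation": [0, 0, 0], "grip": 1}
    - {"offset": [34.6, -2.3, 0], "rotation": [0, 0, -0.154], "grip": 1}
    - {"offset": [0, 0, 20], "rotation": [0, 0, -0.154], "grip": 1}
    - {"offset": [0, 0, 20], "rotation": [0, 0, -0.154], "grip": 1}
    - {"offset": [0, 0, 20], "rotation": [0, 0, -0.154], "grip": 1}
    - {"offset": [0, 0, 20], "rotation": [0, 0, -0.154], "grip": 1}
    - {"offset": [0, 0, 20], "rotation": [0, 0, -0.154], "grip": 1}
    - {"offset": [0, 0, 25], "rotation": [0, 0, 0], "grip": 1}

```text
t: 20.02
eef_pos: [0.4618, 0.266, 0.1292]
eef_rot: [0.305, 0.952, 0.0, 0.0]
ft_force: [-0.1, 0.2, -0.1]
gripper_width: 0.0852
grip_force: 0.0
```

>>> jog_arm:
  motion:
    - {"offset": [0, 0, 15], "rotation": [0, 0, 0], "grip": 1}
    - {"offset": [0, 0, 0], "rotation": [0, 0, 0], "grip": 1}
    - {"offset": [0, 0, 0], "rotation": [0, 0, 0], "grip": 0}
    - {"offset": [0, 0, 0], "rotation": [0, 0, 0], "grip": 0}
    - {"offset": [0, 0, 0], "rotation": [0, 0, 0], "grip": 0}
    - {"offset": [0, 0, 0], "rotation": [0, 0, 0], "grip": 0}
    - {"offset": [0, 0, 0], "rotation": [0, 0, 0], "grip": 0}
    - {"offset": [0, 0, 0], "rotation": [0, 0, 0], "grip": 0}

```text
t: 21.02
eef_pos: [0.4611, 0.2675, 0.1155]
eef_rot: [0.304, 0.953, 0.0, 0.0]
ft_force: [-0.7, -0.1, 4.3]
gripper_width: 0.014
grip_force: 71.5
```

>>> jog_arm:
  motion:
    - {"offset": [0, 0, -30], "rotation": [0, 0, 0], "grip": 0}
    - {"offset": [0, 0, -50], "rotation": [0, 0, 0], "grip": 0}
    - {"offset": [0, 0, -10], "rotation": [0, 0, 0.154], "grip": 0}
    - {"offset": [0, 0, 0], "rotation": [0, 0, 0.154], "grip": 0}
    - {"offset": [0, 0, 0], "rotation": [0, 0, 0.154], "grip": 0}
    - {"offset": [0, 0, 0], "rotation": [0, 0, 0.154], "grip": 0}
    - {"offset": [0, 0, 0], "rotation": [0, 0, 0.154], "grip": 0}
    - {"offset": [0, 0, 0], "rotation": [0, 0, 0.154], "grip": 0}

```text
t: 22.02
eef_pos: [0.4604, 0.2672, 0.2037]
eef_rot: [0.699, 0.715, -0.001, -0.0]
ft_force: [-0.2, -1.1, -1.9]
gripper_width: 0.0138
grip_force: 70.7
```

```bash
python3 bay.py b0 0.2 0 0
```

```text
22.025 [0.46040898 0.26716403 0.20370358] 0.013779865629147278 70.6794011592865 [ 0.47851144 -0.12243265] (array([-389.9,    9.2,    4.1]), np.float64(-0.0049), array([-0.002 , -0.0011, -1.    ]))
```

>>> jog_arm:
  motion:
    - {"offset": [-35, 1, 0], "rotation": [0, 0, 0], "grip": 0}
    - {"offset": [-55, 1, 0], "rotation": [0, 0, 0], "grip": 0}
    - {"offset": [-55, 1, 0], "rotation": [0, 0, 0], "grip": 0}
    - {"offset": [-55, 1, 0], "rotation": [0, 0, 0], "grip": 0}
    - {"offset": [-55, 1, 0], "rotation": [0, 0, 0], "grip": 0}
    - {"offset": [-55, 1, 0], "rotation": [0, 0, 0], "grip": 0}
    - {"offset": [-50, 1, 2], "rotation": [0, 0, 0], "grip": 0}
    - {"offset": [-30, 2, 2], "rotation": [0, 0, -0.005], "grip": 0}

```text
t: 23.02
eef_pos: [0.4801, -0.1244, 0.1999]
eef_rot: [0.696, 0.718, -0.0, -0.001]
ft_force: [0.6, -0.2, -2.1]
gripper_width: 0.0141
grip_force: 70.6
```

>>> jog_arm:
  motion:
    - {"offset": [0, 0, 0], "rotation": [0, 0, 0], "grip": 0}
    - {"offset": [0, 0, 0], "rotation": [0, 0, 0], "grip": 0}

```text
t: 23.28
eef_pos: [0.4805, -0.1217, 0.2002]
eef_rot: [0.695, 0.719, -0.0, -0.001]
ft_force: [0.9, 0.5, -2.7]
gripper_width: 0.0141
grip_force: 70.6
```

```bash
python3 bay.py b0 0.2 0 0
python3 - <<'E'
from mod import *
from hold import chk
s,p,d=look("w7"); _,q,_=pickle.load(open("w5.pkl","rb"))
pts=[]
for x,y in[(206,231),(345,230),(210,297),(338,295)]:
    t=q[y-8:y+9,x-8:x+9];w=p[y-35:y+35,x-25:x+26]
    r=cv2.matchTemplate(w,t,cv2.TM_CCOEFF_NORMED);_,m,_,l=cv2.minMaxLoc(r);pts.append((x-25+l[0]+8,y-35+l[1]+8));print(pts[-1],round(m,2))
chk("w7",pts,.1155)
E
```

```text
23.275 [ 0.48047426 -0.12167807  0.20021696] 0.014084326570396873 70.6307065486908 [ 0.47851144 -0.12243265] (array([-0.7, -2. ,  0.2]), np.float64(0.0052), array([-1.3e-03,  7.0e-04, -1.0e+00]))
(206, 228) 0.98
(344, 226) 0.9
(211, 296) 0.84
(336, 291) 0.87
[[-79.1, 103.7], [-9.9, 105.0], [-79.6, 63.3], [-10.9, 66.9]] [-44.86456193  84.71284689]
```

View pics/w7.png

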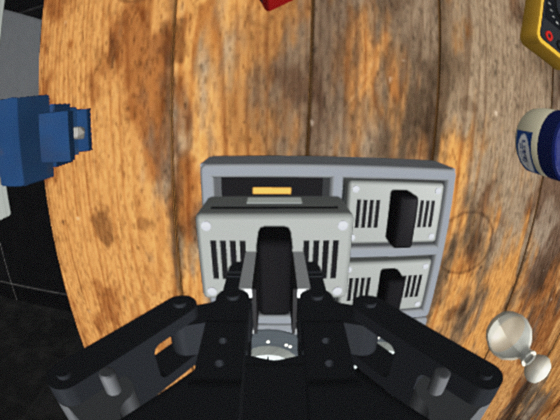

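Both earlier modules are flush in the back bays at (395,212) and (388,285). The third module is held above the front left bay.

>>> jog_arm:
  motion:
    - {"offset": [1.5, -2, 20], "rotation": [0, 0, 0.007], "grip": 0}
    - {"offset": [0, 0, 15], "rotation": [0, 0, 0], "grip": 0}
    - {"offset": [0, 0, 10], "rotation": [0, 0, 0], "grip": 0}
    - {"offset": [0, 0, 8], "rotation": [0, 0, 0], "grip": 0}
    - {"offset": [0, 0, 6], "rotation": [0, 0, 0], "grip": 0}
    - {"offset": [0, 0, 0], "rotation": [0, 0, 0], "grip": 0}

```text
t: 24.08
eef_pos: [0.4786, -0.1208, 0.1416]
eef_rot: [0.698, 0.716, -0.0, -0.0]
ft_force: [-0.1, -0.4, -1.9]
gripper_width: 0.0144
grip_force: 70.7
```

>>> jog_arm:
  motion:
    - {"offset": [0, 0, 4], "rotation": [0, 0, 0], "grip": 0}
    - {"offset": [0, 0, 4], "rotation": [0, 0, 0], "grip": 0}
    - {"offset": [0, 0, 4], "rotation": [0, 0, 0], "grip": 0}
    - {"offset": [0, 0, 4], "rotation": [0, 0, 0], "grip": 0}
    - {"offset": [0, 0, 3], "rotation": [0, 0, 0], "grip": 0}
    - {"offset": [0, 0, 0], "rotation": [0, 0, 0], "grip": 0}

```text
t: 24.82
eef_pos: [0.4793, -0.121, 0.1253]
eef_rot: [0.698, 0.716, 0.0, 0.001]
ft_force: [-6.4, 1.5, 13.6]
gripper_width: 0.0137
grip_force: 72.9
```

>>> jog_arm:
  motion:
    - {"offset": [0, 0, 2], "rotation": [0, 0, 0], "grip": 0}
    - {"offset": [0, 0, 2], "rotation": [0, 0, 0], "grip": 0}
    - {"offset": [0, 0, 0], "rotation": [0, 0, 0], "grip": 0}

```text
t: 25.2
eef_pos: [0.4798, -0.1212, 0.1251]
eef_rot: [0.698, 0.716, 0.0, 0.001]
ft_force: [-20.6, 6.1, 42.3]
gripper_width: 0.0143
grip_force: 76.7
```

>>> jog_arm:
  motion:
    - {"offset": [0, 0, -5], "rotation": [0, 0, 0], "grip": 0}
    - {"offset": [0, 0, 0], "rotation": [0, 0, 0], "grip": 1}
    - {"offset": [0, 0, 0], "rotation": [0, 0, 0], "grip": 1}
    - {"offset": [0, 0, 0], "rotation": [0, 0, 0], "grip": 1}
    - {"offset": [0, 0, 0], "rotation": [0, 0, 0], "grip": 1}
    - {"offset": [0, 0, -60], "rotation": [0, 0, 0], "grip": 1}
    - {"offset": [0, 0, -60], "rotation": [0, 0, 0], "grip": 1}
    - {"offset": [0, 0, 0], "rotation": [0, 0, 0], "grip": 1}

```text
t: 26.2
eef_pos: [0.4804, -0.1214, 0.2496]
eef_rot: [0.698, 0.716, 0.002, 0.005]
ft_force: [0.4, -0.0, -0.5]
gripper_width: 0.0854
grip_force: 0.0
```

```bash
python3 bay.py timer 0.25 0 0
```

```text
26.2 [ 0.48039328 -0.1213511   0.24955307] 0.08539840047709274 0.0 [ 0.57980884 -0.275168  ] (array([-156.3,   95.4,    1.1]), np.float64(-0.0019), array([ 0.0101, -0.0034, -0.9999]))
```

>>> jog_arm:
  motion:
    - {"offset": [-39, 24, 0], "rotation": [0, 0, 0], "grip": 1}
    - {"offset": [-39, 24, 0], "rotation": [0, 0, 0], "grip": 1}
    - {"offset": [-39, 24, 0], "rotation": [0, 0, 0], "grip": 1}
    - {"offset": [-39.3, 23.4, 1], "rotation": [0, 0, 0], "grip": 1}
    - {"offset": [0, 0, 0], "rotation": [0, 0, 0], "grip": 1}
    - {"offset": [0, 0, 0], "rotation": [0, 0, 0], "grip": 1}

```text
t: 26.95
eef_pos: [0.5779, -0.2742, 0.2416]
eef_rot: [0.698, 0.716, -0.0, -0.001]
ft_force: [0.4, 0.6, 0.8]
gripper_width: 0.0852
grip_force: 0.0
```

```bash
python3 bay.py timer 0.14 0 0
python3 - <<'E'
from mod import *
from bay import *
s,p,d=look("w8")
for n in("timer","cur"): print(n,proj("wrist",[*world(B[n]),.102],s))
u,v=proj("wrist",[*world((0,-40)),.08],s)[0].astype(int)
c=p[max(0,v-150):v+130,max(0,u-190):u+190];print(max(0,u-190),max(0,v-150))
cv2.imwrite("pics/w8c.png",cv2.resize(c,None,fx=2,fy=2,interpolation=2))
E
```

```text
26.95 [ 0.57785264 -0.27415514  0.24164405] 0.08515651415967722 0.0 [ 0.57980884 -0.275168  ] (array([ -1.2,   2.1, 101.6]), np.float64(-0.0019), array([-0.0017,  0.0011, -1.    ]))
timer [[276.75602446 220.90264764]]
cur [[139.55784105 220.40387543]]
18 23
```

View pics/w8c.png

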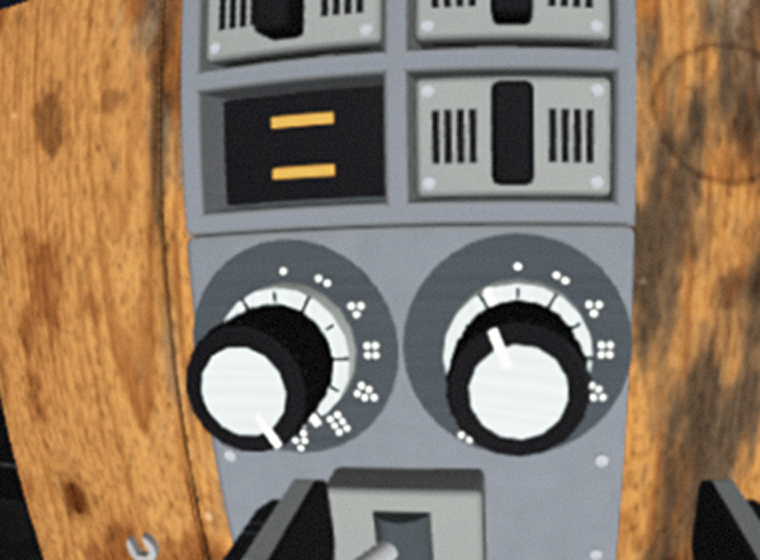

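Modules sit flush in the bays; timer pointer tip is at crop (493,328) and current tip at (280,446).

Run:
```python
from h import *;import pickle
from bay import *
s,p,d=pickle.load(open("w8.pkl","rb"))
def L(px,z):
    w=plane("wrist",[[18+px[0]/2,23+px[1]/2]],z,s)[0,:2]*1e3-[ox,oy];return np.array([w[0]*np.cos(a)+w[1]*np.sin(a),-w[0]*np.sin(a)+w[1]*np.cos(a)])
for n,c,t,b in(("timer",(518,393),(493,328),(508,367)),("cur",(243,392),(280,446),(259,417))):
    for z in(.102,.106):
        C,T,D=L(c,z),L(t,z),L(b,z)
        print(n,z,C.round(1),T.round(1),"ang centre-tip",np.degrees(np.arctan2(*(T-C)[::-1])).round(1),"tab",np.degrees(np.arctan2(*(T-D)[::-1])).round(1),np.hypot(*(T-C)))
print("mark ticks timer", [np.degrees(np.arctan2(*(L(t,.060)-[50,-69])[::-1])).round(1) for t in((485,300),(518,292),(551,303))])
```

```text
timer 0.102 [ 50.2 -68. ] [ 41.8 -45. ] ang centre-tip 109.9 tab 109.9 24.412107267108084
timer 0.106 [ 50.1 -66.6] [ 42. -44.] ang centre-tip 109.9 tab 109.9 23.947868679816004
cur 0.102 [-49.9 -67.9] [-37.9 -89. ] ang centre-tip -60.4 tab -59.0 24.304599202705965
cur 0.106 [-48.  -66.5] [-36.2 -87.2] ang centre-tip -60.4 tab -59.0 23.84240506784048
mark ticks timer [np.float64(116.6), np.float64(89.0), np.float64(60.4)]
```

>>> jog_arm:
  motion:
    - {"offset": [-0.5, 2, 30], "rotation": [0, 0, 0], "grip": 1}
    - {"offset": [0, 0, 30], "rotation": [0, 0, 0], "grip": 1}
    - {"offset": [0, 0, 25], "rotation": [0, 0, 0], "grip": 1}
    - {"offset": [0, 0, 17], "rotation": [0, 0, 0], "grip": 1}
    - {"offset": [0, 0, 0], "rotation": [0, 0, 0], "grip": 1}
    - {"offset": [0, 0, 0], "rotation": [0, 0, 0], "grip": 0.5}
    - {"offset": [0, 0, 0], "rotation": [0, 0, 0], "grip": 0.3}
    - {"offset": [0, 0, 0], "rotation": [0, 0, 0], "grip": 0.3}
  force: 50

```text
t: 28.0
eef_pos: [0.5797, -0.2754, 0.1428]
eef_rot: [0.698, 0.716, -0.001, 0.0]
ft_force: [-8.4, 1.5, 6.5]
gripper_width: 0.0489
grip_force: 51.9
```

>>> jog_arm:
  motion:
    - {"offset": [0, 0, 0], "rotation": [0, 0, 0], "grip": 0.3}
    - {"offset": [0, 0, 0], "rotation": [0, 0, 0], "grip": 0.3}

```text
t: 28.25
eef_pos: [0.5797, -0.2753, 0.1429]
eef_rot: [0.698, 0.716, -0.001, 0.0]
ft_force: [-7.0, 1.8, 6.8]
gripper_width: 0.0488
grip_force: 51.9
```

>>> jog_arm:
  motion:
    - {"offset": [0, 0, 0], "rotation": [0, 0, 0.15], "grip": 0.3}
    - {"offset": [0, 0, 0], "rotation": [0, 0, 0.15], "grip": 0.3}
    - {"offset": [0, 0, 0], "rotation": [0, 0, 0.15], "grip": 0.3}
    - {"offset": [0, 0, 0], "rotation": [0, 0, 0.15], "grip": 0.3}
    - {"offset": [0, 0, 0], "rotation": [0, 0, 0.15], "grip": 0.3}
    - {"offset": [0, 0, 0], "rotation": [0, 0, 0.15], "grip": 0.3}
    - {"offset": [0, 0, 0], "rotation": [0, 0, 0.15], "grip": 0.3}
    - {"offset": [0, 0, 0], "rotation": [0, 0, 0.15], "grip": 0.3}

```text
t: 29.25
eef_pos: [0.5772, -0.2737, 0.1428]
eef_rot: [0.981, 0.195, -0.005, -0.003]
ft_force: [-28.4, 13.1, 19.1]
gripper_width: 0.049
grip_force: 53.3
```

>>> jog_arm:
  motion:
    - {"offset": [0, 0, 0], "rotation": [0, 0, 0.15], "grip": 0.3}
    - {"offset": [0, 0, 0], "rotation": [0, 0, 0.15], "grip": 0.3}
    - {"offset": [0, 0, 0], "rotation": [0, 0, 0.15], "grip": 0.3}
    - {"offset": [0, 0, 0], "rotation": [0, 0, 0.15], "grip": 0.3}
    - {"offset": [0, 0, 0], "rotation": [0, 0, 0.15], "grip": 0.3}
    - {"offset": [0, 0, 0], "rotation": [0, 0, 0.15], "grip": 0.3}
    - {"offset": [0, 0, 0], "rotation": [0, 0, 0.15], "grip": 0.3}
    - {"offset": [0, 0, 0], "rotation": [0, 0, 0.15], "grip": 0.3}

```text
t: 30.25
eef_pos: [0.5779, -0.2703, 0.1428]
eef_rot: [0.92, -0.392, -0.007, -0.003]
ft_force: [-27.0, 27.6, 22.0]
gripper_width: 0.0489
grip_force: 53.5
```

Run:
```python
from h import *
s=robot.state();M=R.from_quat(s["eef_rot"]).as_matrix();print(s["qpos"][5],s["torque"],s["ft_force"],s["gripper_width"],s["grip_force"],s["eef_pos"],np.degrees(np.arctan2(M[1,0],M[0,0])))
```

```text
1.8787933641358923 [ 4.3218006   4.12547092 -0.00929025] [-26.99350663  27.61526163  21.96469192] 0.048899551764407294 53.50635051727295 [ 0.57794464 -0.27030807  0.14275011] -46.15096834180682
```

>>> jog_arm:
  motion:
    - {"offset": [0, 0, 0], "rotation": [0, 0, 0], "grip": 1}
    - {"offset": [0, 0, 0], "rotation": [0, 0, 0], "grip": 1}
    - {"offset": [0, 0, 0], "rotation": [0, 0, 0], "grip": 1}
    - {"offset": [0, 0, 0], "rotation": [0, 0, 0], "grip": 1}

```text
t: 30.75
eef_pos: [0.5802, -0.2753, 0.1409]
eef_rot: [0.92, -0.391, 0.0, 0.0]
ft_force: [0.3, -0.3, -1.0]
gripper_width: 0.0854
grip_force: 0.0
```

```bash
python3 bay.py timer 0.139 0 0;python3 - <<'E'
from h import *
s=robot.state();print(s["ft_force"],s["eef_rot"])
E
```

```text
30.75 [ 0.58015888 -0.27527746  0.1408596 ] 0.085383956055355 0.0 [ 0.57980884 -0.275168  ] (array([-0.3,  0.2,  1.9]), np.float64(0.7396), array([ 1.e-04, -2.e-04, -1.e+00]))
[ 0.28686047 -0.27480213 -0.95035318] [ 9.20415435e-01 -3.90941704e-01  8.18214033e-05  6.66085733e-05]
```

```bash
cat > ptr.py <<'E'
from mod import *
from bay import *
def ptr(s,p,n,z=.102):
    g=cv2.cvtColor(p,6).astype(float);t=np.radians(np.arange(-180,180,1.));prof=[]
    for r in(19.5,21,22.5):
        P=np.array([[*world((B[n][0]+r*np.cos(k),B[n][1]+1+r*np.sin(k))),z] for k in t])
        q=np.round(proj("wrist",P,s)).astype(int);ok=(q[:,0]>=0)&(q[:,0]<560)&(q[:,1]>=0)&(q[:,1]<420)
        v=np.zeros(len(t));v[ok]=g[q[ok,1],q[ok,0]];prof.append(v)
    m=np.min(prof,0);i=np.where(m>150)[0];print(n,"bright at deg",np.degrees(t[i]).round().tolist())
if __name__=="__main__":
    s,p,d=(pickle.load(open(sys.argv[1]+".pkl","rb")) if len(sys.argv)>2 else look(sys.argv[1]))
    for n in("timer","cur"): ptr(s,p,n)
E
python3 ptr.py w8 old; python3 ptr.py w9
```

```text
timer bright at deg [103.0, 104.0, 105.0, 106.0, 107.0, 108.0, 109.0, 110.0, 111.0]
cur bright at deg [-62.0, -61.0]
timer bright at deg [-31.0, -30.0, -29.0, -28.0, -27.0, -26.0, -25.0, -24.0, -23.0]
cur bright at deg [-65.0, -64.0, -63.0, -62.0, -61.0, -60.0, -59.0, -58.0]
```

Timer now sits near mark 5 (-30°). I'll regrip and turn one mark more.

>>> jog_arm:
  motion:
    - {"offset": [0, 0, 0], "rotation": [0, 0, 0], "grip": 0.5}
    - {"offset": [0, 0, 0], "rotation": [0, 0, 0], "grip": 0.3}
    - {"offset": [0, 0, 0], "rotation": [0, 0, 0], "grip": 0.3}
    - {"offset": [0, 0, 0], "rotation": [0, 0, 0], "grip": 0.3}
    - {"offset": [0, 0, 0], "rotation": [0, 0, 0.14], "grip": 0.3}
    - {"offset": [0, 0, 0], "rotation": [0, 0, 0.14], "grip": 0.3}
    - {"offset": [0, 0, 0], "rotation": [0, 0, 0.14], "grip": 0.3}
    - {"offset": [0, 0, 0], "rotation": [0, 0, 0.14], "grip": 0.3}

```text
t: 31.8
eef_pos: [0.5801, -0.2748, 0.1418]
eef_rot: [0.775, -0.632, -0.0, 0.0]
ft_force: [-4.6, 2.3, 6.0]
gripper_width: 0.0494
grip_force: 54.5
```

>>> jog_arm:
  motion:
    - {"offset": [0, 0, 0], "rotation": [0, 0, 0], "grip": 0.3}
    - {"offset": [0, 0, 0], "rotation": [0, 0, 0], "grip": 1}
    - {"offset": [0, 0, 0], "rotation": [0, 0, 0], "grip": 1}
    - {"offset": [0, 0, 0], "rotation": [0, 0, 0], "grip": 1}
    - {"offset": [0, 0, 0], "rotation": [0, 0, 0], "grip": 1}
    - {"offset": [0, 0, -40], "rotation": [0, 0, 0], "grip": 1}
    - {"offset": [0, 0, -60], "rotation": [0, 0, 0], "grip": 1}
    - {"offset": [0, 0, 0], "rotation": [0, 0, 0], "grip": 1}

```text
t: 32.8
eef_pos: [0.5817, -0.2758, 0.248]
eef_rot: [0.777, -0.63, 0.006, -0.001]
ft_force: [0.3, 0.6, -0.6]
gripper_width: 0.0854
grip_force: 0.0
```

```bash
python3 ptr.py w10; python3 bay.py cur 0.24 0 0; python3 -c "
from h import *;print(robot.state()['qpos'])"
```

```text
timer bright at deg [-62.0, -61.0, -60.0, -59.0, -58.0, -57.0, -56.0, -55.0]
cur bright at deg [-64.0, -63.0, -62.0, -61.0, -60.0, -59.0, -58.0, -57.0, -56.0]
32.85 [ 0.58090462 -0.27542137  0.24427905] 0.08531449869502383 0.0 [ 0.47984771 -0.27795584] (array([-18.4,  99.4,   3.7]), np.float64(0.1797), array([ 0.0055, -0.0031, -1.    ]))
[-5.00145869e-01  4.05467726e-01  1.11002834e+00 -5.23372563e-05
  1.61982999e+00  2.43385531e+00]
```

Timer rests at mark 6. Now the current collar.

>>> jog_arm:
  motion:
    - {"offset": [-9, 33, 0], "rotation": [0, 0, 0], "grip": 1}
    - {"offset": [-9, 33, 0], "rotation": [0, 0, 0], "grip": 1}
    - {"offset": [-1, 33.4, 0], "rotation": [0, 0, 0], "grip": 1}
    - {"offset": [0, 0, 0], "rotation": [0, 0, 0], "grip": 1}
    - {"offset": [0, 0, 0], "rotation": [0, 0, 0], "grip": 1}

```text
t: 33.48
eef_pos: [0.4792, -0.2768, 0.2401]
eef_rot: [0.777, -0.63, -0.0, -0.0]
ft_force: [-0.3, -0.3, 0.1]
gripper_width: 0.0853
grip_force: 0.0
```

```bash
python3 bay.py cur 0.141 0 0
```

```text
33.475 [ 0.47915062 -0.27675951  0.24010963] 0.08531601294152523 0.0 [ 0.47984771 -0.27795584] (array([ 1.4, -0.5, 99.1]), np.float64(0.1796), array([-7.e-04,  7.e-04, -1.e+00]))
```

>>> jog_arm:
  motion:
    - {"offset": [0.5, -0.5, 35], "rotation": [0, 0, 0], "grip": 1}
    - {"offset": [0, 0, 35], "rotation": [0, 0, 0], "grip": 1}
    - {"offset": [0, 0, 29], "rotation": [0, 0, 0], "grip": 1}
    - {"offset": [0, 0, 0], "rotation": [0, 0, 0], "grip": 1}
    - {"offset": [0, 0, 0], "rotation": [0, 0, 0], "grip": 0.5}
    - {"offset": [0, 0, 0], "rotation": [0, 0, 0], "grip": 0.3}
    - {"offset": [0, 0, 0], "rotation": [0, 0, 0], "grip": 0.3}
    - {"offset": [0, 0, 0], "rotation": [0, 0, 0], "grip": 0.3}

```text
t: 34.48
eef_pos: [0.4801, -0.2777, 0.1439]
eef_rot: [0.777, -0.63, 0.001, -0.0]
ft_force: [-1.8, 1.8, 5.7]
gripper_width: 0.0486
grip_force: 51.6
```

>>> jog_arm:
  motion:
    - {"offset": [0, 0, 0], "rotation": [0, 0, -0.15], "grip": 0.3}
    - {"offset": [0, 0, 0], "rotation": [0, 0, -0.15], "grip": 0.3}
    - {"offset": [0, 0, 0], "rotation": [0, 0, -0.15], "grip": 0.3}
    - {"offset": [0, 0, 0], "rotation": [0, 0, -0.15], "grip": 0.3}
    - {"offset": [0, 0, 0], "rotation": [0, 0, -0.15], "grip": 0.3}
    - {"offset": [0, 0, 0], "rotation": [0, 0, -0.15], "grip": 0.3}
    - {"offset": [0, 0, 0], "rotation": [0, 0, -0.15], "grip": 0.3}
    - {"offset": [0, 0, 0], "rotation": [0, 0, 0], "grip": 0.3}

```text
t: 35.48
eef_pos: [0.482, -0.2758, 0.1439]
eef_rot: [0.988, -0.154, 0.003, -0.001]
ft_force: [8.6, 8.6, 3.7]
gripper_width: 0.0486
grip_force: 51.9
```

>>> jog_arm:
  motion:
    - {"offset": [0, 0, 0], "rotation": [0, 0, -0.15], "grip": 0.3}
    - {"offset": [0, 0, 0], "rotation": [0, 0, -0.15], "grip": 0.3}
    - {"offset": [0, 0, 0], "rotation": [0, 0, -0.15], "grip": 0.3}
    - {"offset": [0, 0, 0], "rotation": [0, 0, -0.06], "grip": 0.3}
    - {"offset": [0, 0, 0], "rotation": [0, 0, 0], "grip": 0.3}

```text
t: 36.1
eef_pos: [0.4821, -0.2745, 0.1439]
eef_rot: [0.995, 0.1, 0.004, -0.002]
ft_force: [8.9, 15.2, 6.5]
gripper_width: 0.0487
grip_force: 52.4
```

>>> jog_arm:
  motion:
    - {"offset": [0, 0, 0], "rotation": [0, 0, 0], "grip": 0.78}
    - {"offset": [0, 0, 0], "rotation": [0, 0, 0], "grip": 0.78}
    - {"offset": [0, 0, 0], "rotation": [0, 0, 0], "grip": 0.78}
    - {"offset": [0, 0, 0], "rotation": [0, 0, 0], "grip": 0.78}
    - {"offset": [0, 0, -30], "rotation": [0, 0, 0], "grip": 0.78}
    - {"offset": [0, 0, -40], "rotation": [0, 0, 0], "grip": 0.78}
    - {"offset": [0, 0, -50], "rotation": [0, 0, 0], "grip": 0.78}
    - {"offset": [0, 0, 0], "rotation": [0, 0, 0], "grip": 0.78}

```text
t: 37.1
eef_pos: [0.4806, -0.2782, 0.2671]
eef_rot: [0.995, 0.098, 0.004, 0.003]
ft_force: [-0.5, -0.4, 0.2]
gripper_width: 0.0669
grip_force: 0.0
```

```bash
python3 ptr.py w11
python3 - <<'E'
from h import *
from bay import *
s=robot.state();print(s["eef_pos"],s["qpos"][5])
print("lever",world((-26,-149)), togo([*world((-80,-149)),.26],a+np.pi/2))
E
```

```text
timer bright at deg [-62.0, -61.0, -60.0, -59.0, -58.0, -57.0, -56.0, -55.0, -54.0]
cur bright at deg [27.0, 28.0, 29.0, 30.0, 31.0, 32.0, 33.0, 34.0, 35.0, 36.0, 37.0]
[ 0.47995701 -0.27774176  0.26395608] 0.7830890835571251
lever [ 0.50606866 -0.35725567] (array([-43.2,  74. ,   4.1]), np.float64(0.1687), array([ 0.0035, -0.0025, -1.    ]))
```

View pics/w11.png

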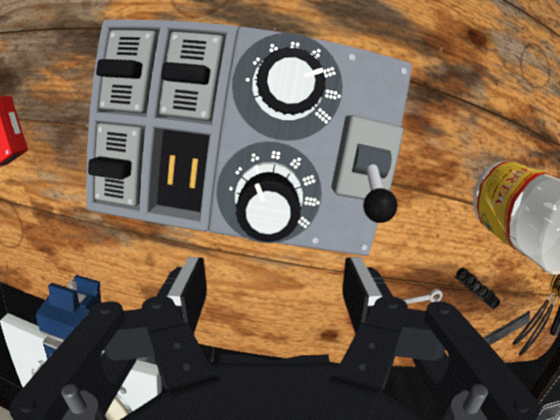

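Both collars are set: timer tab is at the six-pip mark at (320,72), current tab at the three-pip mark at (258,187). Modules are flush, lever ball at (380,205), still off. Next I'll go in front of the lever with shut fingers.

>>> jog_arm:
  motion:
    - {"offset": [-21, 37, 0], "rotation": [0, 0, 0], "grip": 0}
    - {"offset": [-22, 37, 0], "rotation": [0, 0, 0], "grip": 0}
    - {"offset": [0, 0, 0], "rotation": [0, 0, 0.169], "grip": 0}
    - {"offset": [0, 0, 0], "rotation": [0, 0, 0], "grip": 0}
    - {"offset": [0, 0, 0], "rotation": [0, 0, 0], "grip": 0}
    - {"offset": [0, 0, 0], "rotation": [0, 0, 0], "grip": 0}

```text
t: 37.9
eef_pos: [0.452, -0.3578, 0.2616]
eef_rot: [1.0, 0.015, -0.0, -0.0]
ft_force: [-0.5, -0.1, 0.1]
gripper_width: 0.0002
grip_force: 0.0
```

Run:
```python
from h import *
from bay import *
s=robot.state();print(s["eef_pos"],s["gripper_width"])
for x in(-80,2): print(togo([*world((x,-149)),.172],a+np.pi/2))
```

```text
[ 0.45203995 -0.35781183  0.26162585] 0.0002210964009861613
(array([ 0. ,  1. , 89.6]), np.float64(0.0024), array([-3.e-04,  2.e-04, -1.e+00]))
(array([82. ,  1.2, 89.6]), np.float64(0.0024), array([-3.e-04,  2.e-04, -1.e+00]))
```

>>> jog_arm:
  motion:
    - {"offset": [0, 1, 45], "rotation": [0, 0, 0], "grip": 0}
    - {"offset": [0, 0, 44], "rotation": [0, 0, 0], "grip": 0}
    - {"offset": [20, 0, 0], "rotation": [0, 0, 0], "grip": 0}
    - {"offset": [10, 0, 0], "rotation": [0, 0, 0], "grip": 0}
    - {"offset": [10, 0, 0], "rotation": [0, 0, 0], "grip": 0}
    - {"offset": [10, 0, 0], "rotation": [0, 0, 0], "grip": 0}
    - {"offset": [10, 0, 0], "rotation": [0, 0, 0], "grip": 0}
    - {"offset": [10, 0, 0], "rotation": [0, 0, 0], "grip": 0}

```text
t: 38.9
eef_pos: [0.5226, -0.3573, 0.173]
eef_rot: [1.0, 0.014, 0.0, 0.0]
ft_force: [-1.8, -0.0, 2.2]
gripper_width: -0.0001
grip_force: 0.7
```

>>> jog_arm:
  motion:
    - {"offset": [8, 0, 0], "rotation": [0, 0, 0], "grip": 0}
    - {"offset": [5, 0, 0], "rotation": [0, 0, 0], "grip": 0}
    - {"offset": [2, 0, 0], "rotation": [0, 0, 0], "grip": 0}
    - {"offset": [0, 0, 0], "rotation": [0, 0, 0], "grip": 0}

```text
t: 39.4
eef_pos: [0.5352, -0.357, 0.1722]
eef_rot: [1.0, 0.013, -0.003, -0.001]
ft_force: [-11.5, 1.9, 2.8]
gripper_width: 0.0001
grip_force: 5.9
```

>>> jog_arm:
  motion:
    - {"offset": [2, 0, 0], "rotation": [0, 0, 0], "grip": 0}
    - {"offset": [0, 0, 0], "rotation": [0, 0, 0], "grip": 0}
    - {"offset": [-30, 0, 0], "rotation": [0, 0, 0], "grip": 0}
    - {"offset": [-60, 0, 0], "rotation": [0, 0, 0], "grip": 0}
    - {"offset": [0, 0, -60], "rotation": [0, 0, 0], "grip": 0}
    - {"offset": [0, 0, -60], "rotation": [0, 0, 0], "grip": 0}
    - {"offset": [0, 0, 0], "rotation": [0, 0, 0], "grip": 0}
    - {"offset": [0, 0, 0], "rotation": [0, 0, 0], "grip": 0}

```text
t: 40.4
eef_pos: [0.449, -0.3593, 0.2927]
eef_rot: [1.0, 0.014, 0.0, 0.0]
ft_force: [-0.0, -0.3, -1.5]
gripper_width: 0.0001
grip_force: 0.0
```

```bash
python3 ptr.py w12
python3 - <<'E'
from h import *;import pickle
from bay import *
s,p,d=pickle.load(open("w12.pkl","rb"));print(s["eef_pos"],proj("wrist",[*world((26,-149)),.116],s),proj("wrist",[*world((0,0)),.046],s))
E
```

```text
timer bright at deg [-62.0, -61.0, -60.0, -59.0, -58.0, -57.0, -56.0, -55.0, -54.0, -53.0, -52.0]
cur bright at deg [29.0, 30.0, 31.0, 32.0, 33.0, 34.0, 35.0, 36.0, 37.0]
[ 0.44903215 -0.35925802  0.29267526] [[271.1599179   66.25160653]] [[127.05675911 109.33908595]]
```

View pics/w12.png

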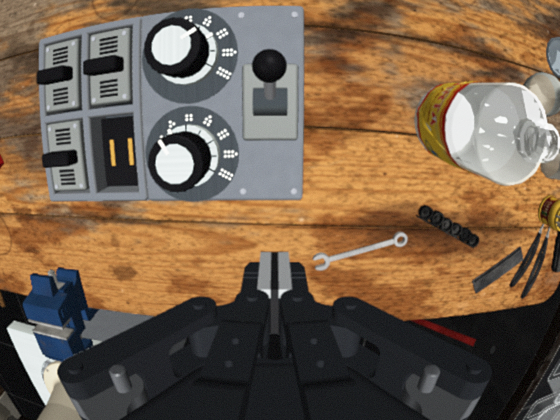

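The ball is at (269,66), where "on" predicts it. Last check: module body heights from depth, then hand in.

Run:
```python
from h import *;import pickle
from bay import *
s,p,d=pickle.load(open("w8.pkl","rb"));s2,p2,d2=pickle.load(open("w11.pkl","rb"))
m=robot.camera_model("wrist")
for n in("b0","b2","b3","b1"):
  r=[]
  for dx in(-30,-20,20,30):
    for dy in(-10,0,10):
      q=proj("wrist",[*world((B[n][0]+dx,B[n][1]+dy)),.046],s2)[0];u,v=q.round().astype(int)
      o,k=rays("wrist",[[u,v]],s2);th=np.hypot(u-m["cx"],v-m["cy"])/m["fx"];r.append(o[2]+k[0,2]*d2[v,u]/np.cos(th))
  print(n,np.round(np.percentile(r,[10,50,90])*1000,1))
q=proj("wrist",[*world((0,55)),.046],s2)[0].round().astype(int);o,k=rays("wrist",[q],s2);th=np.hypot(q[0]-m["cx"],q[1]-m["cy"])/m["fx"];print("rim",o[2]+k[0,2]*d2[q[1],q[0]]/np.cos(th))
```

```text
b0 [45.8 47.  47.2]
b2 [45.6 46.7 47.1]
b3 [45.6 46.2 47.5]
b1 [22.  22.4 23.4]
rim 0.04593982116537276
```

```bash
python3 -c "
from bench import robot
print(robot.close_job())"
```

```text
the job is handed in; nothing more can be done
None
```

The job is handed in: all three modules on the table are flush in their bays, the timer rests at 6, the current at 3, and the start lever is fully over.

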